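# Make up two sample kits from the bench stock

### The job

Make up the two kits from the stock between the trays: into the tray with three pockets go one specimen jar and the short brown dropper bottle, each upright in a small pocket of its own, and the stack of glass slides, flat in the large pocket; into the tray with two pockets go the other specimen jar and the small blue cup, each upright in a pocket of its own. Everything must rest on its pocket's floor, clear of the ribs; knock nothing over, and leave the glass beaker that is among the stock where it stands.

Things in the scene. Friction and masses are not known exactly. Their poses are not given: they have to be found in the camera images.
- tray3: Low plastic tray, white walls, grey floor, fixed. Three-pocket kit tray, 156 (x) by 138 mm (y): two small pockets, 62 x 62 mm inside, centred at x = -43, y = +34 and -34 mm in the tray's frame; one large pocket, 80 (x) by 130 mm (y) inside, centred at x = +34, y = 0. Pocket floors are 4 mm, walls (4 mm thick) and ribs (6 mm thick) 10 mm above the worktop. Origin: centre of the underside; z up.
- tray2: Low plastic tray, white walls, grey floor, fixed. Two-pocket kit tray, 70 (x) by 138 mm (y): pockets 62 x 62 mm inside, centred at x = 0, y = +34 and -34 mm in the tray's frame. Pocket floors are 4 mm, walls (4 mm thick) and ribs (6 mm thick) 10 mm above the worktop. Origin: centre of the underside; z up.
- jar_a_mid (a point): Translucent white specimen jar with a flat screw lid, one of two alike (either may go into either kit). Upright on the worktop: 48 mm high; body 40 mm across up to 36 mm, lid 43 mm across above that. This point lies on its axis, half-way up (24 mm above its underside); z points up. About 30 g.
- jar_b_mid (a point): Translucent white specimen jar with a flat screw lid, one of two alike (either may go into either kit). Upright on the worktop: 48 mm high; body 40 mm across up to 36 mm, lid 43 mm across above that. This point lies on its axis, half-way up (24 mm above its underside); z points up. About 30 g.
- short_bottle_mid (a point): The short dropper bottle, standing among the stock, brown with a black cap. Upright: 70 mm high over all; cylindrical body 34 mm across up to 51 mm, above that the cap, at most 20 mm across. This point lies on its axis, half-way up (35 mm above its underside); z points up. About 60 g. Grip it by the body.
- cup_mid (a point): Small blue plastic cup, open side up: 26 mm high, 35 mm across at the rim, tapering to 24 mm at its foot. This point lies on its axis, half-way up (13 mm above its underside); z points up. About 25 g. Grip it across the rim from outside.
- slides_mid (a point): Stack of glass microscope slides, bound as one rigid block, lying flat: 26 mm (its x) by 76 mm (its y) by 9 mm high. This point is its centre (4.5 mm above its underside); z points up. About 50 g. Grip it across the 26 mm.
- beaker_mid (a point): Small clear glass beaker, not part of any kit: 46 mm across, 58 mm high. This point lies on its axis, half-way up; z up. A flat black rubber ring (37 mm across, 5 mm high), fixed and unlisted, also lies among the stock; pieces stand at least 90 mm apart, centre to centre.
Mind the look-alikes: they are no part of the job. What is shaped like the part that bears jar_b_mid but orange, pink or red is not meant.

How it is judged:
By the outcome, as a careful person would: the job done as asked, in the order asked, and still so for the second after the job is handed in, with the robot touching nothing.
It also fails if it takes over 120 s, if anything falls off the work surface, if the arm or the gripper's body presses on something with over 40 N, if the wrist force passes 120 N, or if a joint passes its speed limit or range.

### The arm

A 6-joint arm with a two-finger parallel gripper is mounted at the origin on a cart in front of the work surface, level with it; the furniture and walls round the work are solid. World frame = base frame: x ahead of the robot, y to its left, z up, the work surface at z = 0. Lengths are in m, angles in rad, forces in N, time in s.
With the tool pointing down it reaches from about 0.375 to 0.9 m from the base axis. Payload 3.1 kg.
Tool frame: the origin (TCP) lies midway between the tips of the shut fingers; the grasp point (between the pads) lies 19 mm behind it; x points along the fingers, z is the direction in which the jaws open and shut, and the axes are right-handed (so a half turn about x gives the same grasp; the last joint's range is limited). The gripper opens to 85 mm and grips with 20 to 120 N. Pads are 22 mm wide; open, the fingers measure 114 mm over their backs; the gripper's body (76 mm by 85 mm) begins 54 mm behind the grasp point. The pads swing forward as they close: fully open they stand 13 mm farther back than shut.
Start: joints at [-1.323, 0.527, 1.433, -0, 1.181, -0.178], TCP at [0.259, -0.569, 0.231] pointing down, gripper open.
Joint ranges: [-3.08, 3.08], [-0.75, 2.2], [0.22, 2.44], [-1.43, 4.57], [0, 2.65], [-2.85, 2.85]. Speed limits (rad/s): [2.79, 2.79, 3.14, 3.14, 3.14, 3.14].

### API

Orientations are given as a unit quaternion [x, y, z, w].
In Python, from station import telemetry, optics, manip gives the robot as it stands.
- The arm moves only by the tool step_arm, never from a script. Its argument "commands" is a list of rows, each a list of 4 numbers: the shift along the tool's x, y, z in m, then the turn about the tool's x in rad. A call has 1 to 8 rows; each row is the pose to reach, as a shift and turn from the pose measured when the call began, along the tool's axes at that moment; what a row does not reach only later rows make up. A row lasts 1/12 s, in which the tool goes at most 41.7 mm and 7.16 degrees, less where a joint would pass 70% of its speed; a pose out of reach is approached as far as the arm can. A call with a gripper value outside its range is refused whole. "jaw" is the finger opening in m, from 0 to 0.0854, set as the call begins (left out, the last holds). The fingers move at their own pace and stop on an object; "grip_force" is the grip in N (left out, the last holds). Time passes only in rows, so rows that repeat a pose let the fingers close. It gives the time, the measured TCP pose, the force and the opening at its end, in the units of the state.
- telemetry.sense(): the state, without advancing time (a new reading comes with each control period).
- optics.snapshot(name): name is "side" or "top" or "wrist"; returns the picture (420x560x3 uint8, red, green, blue); there is no depth.
- optics.camera_params(name): a dict with "mtx" (3x3 intrinsics, pixels), "origin" and "attitude" of the camera in the world. Camera axes: x right, y down, z forward; pixel columns grow to the right and rows downward; lengths in m; the calibration is good to about 2 mm. A picture is of the moment at which its call begins: read the wrist's pose just before it. camera_params takes no time and is no camera call; for the wrist camera it gives the pose at the moment of the call.
- manip.sign_off(): hands the job in, once; it reports no verdict.
The state is a dict: "t": time; "q": joint angles; "qd": joint speeds; "tau": joint torques, N m; "tcp_pos": TCP position; "tool_rot": TCP orientation; "force": force on the tool from outside, world axes, zero at the start; "ft_torque": the same for the moment, N m; "finger_gap": opening from 0.0 (shut) to 1.0 (fully open).
Only numpy, scipy, OpenCV 4.12 (cv2) and the standard library are available. Lean on these libraries where they do the work, as an engineer would, in place of code of your own. Each camera call takes 0.05 s, during which the arm holds its last target.

## Working session

There is one attempt and no reset: what is moved stays moved. The work goes in short steps, Python scripts to look and compute and a tool call to move; the robot and the scene stay as the last step left them, time stands still between calls to the robot, and variables do not carry over. Pictures are saved under pics/ and viewed, and the job is handed in when it is done.

Besides the shell and the picture viewer there is one more tool, called after "Emit:" as name([rows], argument=value, ...), one row to a line, values as JSON. step_arm: Moves the arm, as the interface text tells. Its arguments: {"type":"object","properties":{"commands":{"type":"array","items":{"type":"array","items":{"type":"number"}}},"jaw":{"type":"number"},"grip_force":{"type":"number"}},"required":["commands"]}

```bash
mkdir -p pics; ls
python3 - <<'E'
from station import telemetry, optics, manip
import cv2
s=telemetry.sense()
for k in ("t","tcp_pos","tool_rot","force","finger_gap"): print(k,s[k])
for n in ("top","side","wrist"):
    p=optics.camera_params(n); print(n,p)
    im=optics.snapshot(n); cv2.imwrite(f"pics/{n}0.png",im[:,:,::-1])
E
```

```text
pics
t 0.0
tcp_pos [ 0.25859056 -0.56821176  0.23033981]
tool_rot [ 0.38328747  0.59511033 -0.3822403   0.59399223]
force [ 0.04957702  0.1080575  -0.17355297]
finger_gap 0.9974590920877126
top {'mtx': array([[444.75040472,   0.        , 286.84732397],
       [  0.        , 444.75040472, 209.37034454],
       [  0.        ,   0.        ,   1.        ]]), 'origin': array([0.36708517, 0.00973981, 1.27990996]), 'attitude': array([ 0.70625826, -0.70154414,  0.07193441, -0.06213315])}
side {'mtx': array([[525.21325653,   0.        , 264.10181546],
       [  0.        , 525.21325653, 212.24254666],
       [  0.        ,   0.        ,   1.        ]]), 'origin': array([0.59239815, 1.17633176, 0.71611023]), 'attitude': array([ 0.00161385,  0.85879068, -0.51224672, -0.00890254])}
wrist {'mtx': array([[327.95785961,   0.        , 287.01285074],
       [  0.        , 327.95785961, 205.80374572],
       [  0.        ,   0.        ,   1.        ]]), 'origin': array([ 0.32706068, -0.53734101,  0.37325962]), 'attitude': array([ 0.83135841, -0.53541822, -0.08095465,  0.12496748])}
```

View pics/top0.png

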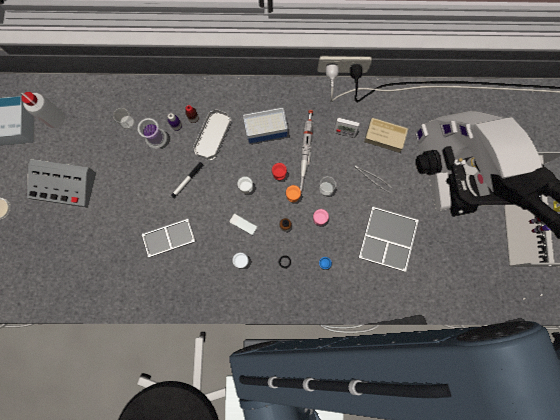

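View pics/side0.png

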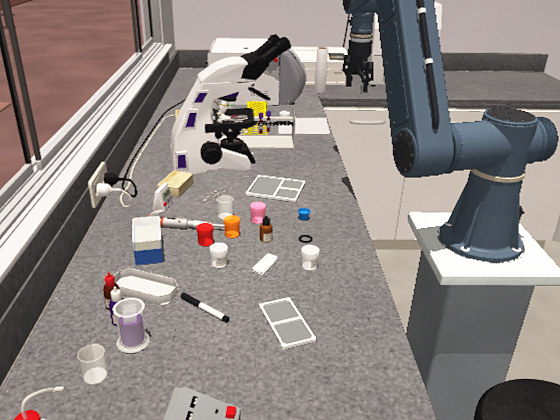

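View pics/wrist0.png

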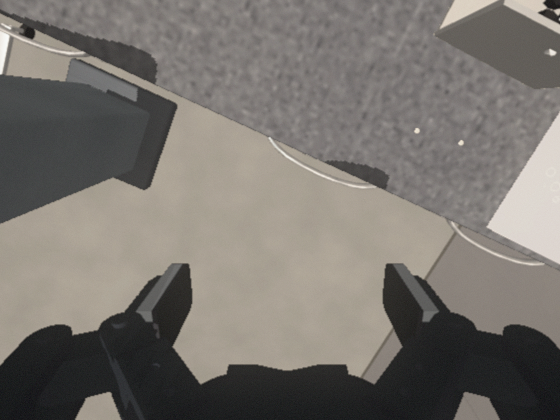

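The top view shows both white jars at about (245,186) and (240,261). The brown bottle is at (286,225), the slides at (243,224) and the blue cup at (325,264). The beaker is at (327,187) and the ring at (285,262). The look-alikes are red (280,172), orange (293,193) and pink (321,217). tray2 is at (168,238) and tray3 at (389,239). Next I take a close crop.

Run:
```python
import cv2
a=cv2.imread("pics/top0.png")[150:285,215:345]; cv2.imwrite("pics/c1.png",cv2.resize(a,None,fx=4.4,fy=4.4,interpolation=cv2.INTER_CUBIC))
a=cv2.imread("pics/side0.png")[165:355,190:340]; cv2.imwrite("pics/c2.png",cv2.resize(a,None,fx=3.1,fy=3.1,interpolation=cv2.INTER_CUBIC))
a=cv2.imread("pics/top0.png")[195:285]; b=cv2.hconcat([a[:,130:210],a[:,345:430]]);cv2.imwrite("pics/c3.png",cv2.resize(b,None,fx=4.5,fy=4.5,interpolation=cv2.INTER_CUBIC))
```

```text
(no output)
```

View pics/c1.png

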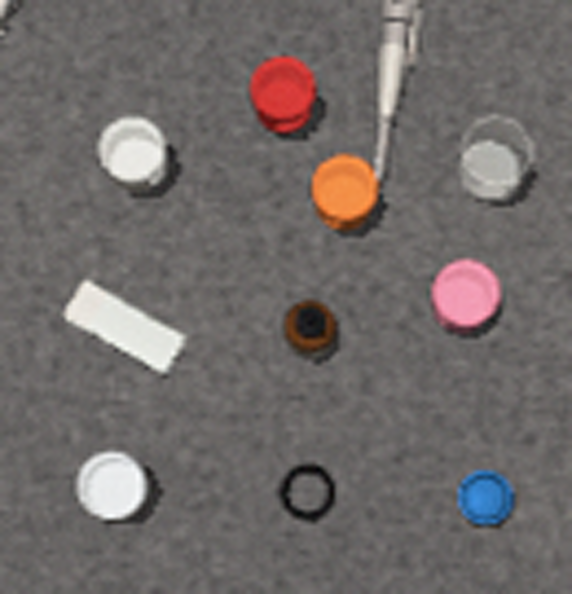

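View pics/c2.png

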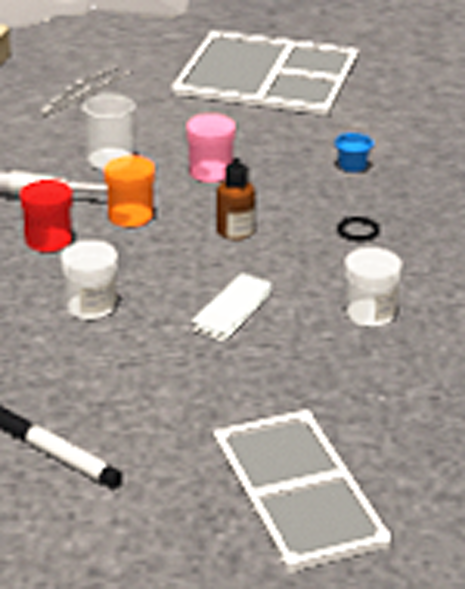

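View pics/c3.png

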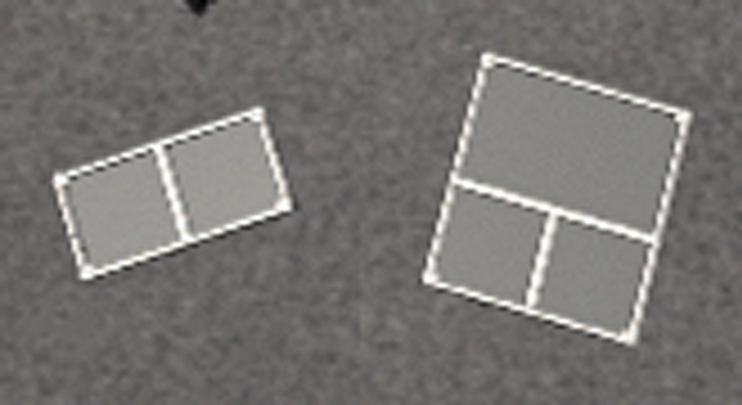

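The crops confirm the choices. The white jars have lids and translucent bodies. The clear, open vessel at (327,187) is the beaker and is excluded, along with the red, orange and pink look-alikes. Now I measure the positions.

```bash
cat > h.py <<'E'
import numpy as np, cv2
from scipy.spatial.transform import Rotation as R
def ray(p,u,v,z):
    d=R.from_quat(p['attitude']).apply(np.linalg.inv(p['mtx'])@[u,v,1.]); o=np.array(p['origin'])
    return (o+d*(z-o[2])/d[2])
def proj(p,X):
    c=R.from_quat(p['attitude']).inv().apply(np.array(X,float)-p['origin']); k=p['mtx']@c; return k[:2]/k[2]
def move(s,xyz,yaw=None):
    """tool shift & turn to reach world xyz, with tool z (jaw) direction at world angle yaw (mod pi)"""
    r=R.from_quat(s['tool_rot']); d=r.inv().apply(np.array(xyz)-s['tcp_pos'])
    z=r.apply([0,0,1]); a0=np.arctan2(z[1],z[0]); t=0
    if yaw is not None:
        t=-(yaw-a0); t=(t+np.pi/2)%np.pi-np.pi/2   # tool x is down -> turn about x = -yaw
    return np.round(d,4),round(t,4)
E
python3 - <<'E'
from h import *
from station import telemetry, optics
pt=optics.camera_params('top');ps=optics.camera_params('side')
im=cv2.imread('pics/top0.png');sd=cv2.imread('pics/side0.png')
def blobs(img,p,mask,z,rng,amin=15):
    n,l,st,c=cv2.connectedComponentsWithStats(mask.astype('u1'))
    for i in range(1,n):
        x,y,w,h,a=st[i]
        if a<amin or not(rng[0]<c[i][0]<rng[1] and rng[2]<c[i][1]<rng[3]): continue
        cs,_=cv2.findContours((l==i).astype('u1'),0,2); r=cv2.minAreaRect(cs[0]); (cx,cy),rad=cv2.minEnclosingCircle(cs[0])
        print(' a',a,'bbox',(x,y,w,h),'cen',c[i].round(1),'rect',[np.round(q,1) for q in r],'circ',np.round([cx,cy,rad],1),'w@z',ray(p,*c[i],z).round(4), 'corners',[ray(p,*q,z)[:2].round(4).tolist() for q in cv2.boxPoints(r)] if z in(.01,.009) else '')
hs=cv2.cvtColor(im,cv2.COLOR_BGR2HSV); H,S,V=[hs[...,i].astype(int) for i in range(3)]
hs2=cv2.cvtColor(sd,cv2.COLOR_BGR2HSV); H2,S2,V2=[hs2[...,i].astype(int) for i in range(3)]
print('white lids');blobs(im,pt,(V>170)&(S<40),.048,(220,260,170,280))
print('slides');blobs(im,pt,(V>160)&(S<45),.009,(225,262,205,240))
print('trays');blobs(im,pt,(V>150)&(S<45),.01,(130,430,200,275))
print('blue');blobs(im,pt,(S>120)&(H>90)&(H<125),.026,(310,340,250,280))
print('brown');blobs(im,pt,(S>90)&(H<20)&(V<190)|(V<35),.06,(275,297,214,237),5)
print('yaw',move(telemetry.sense(),telemetry.sense()['tcp_pos'],0))
for n,u,v,z in (('jarA side foot',223,266,0),('bot',266,240,0)): print(n,ray(ps,u,v,z))
print('side blue');blobs(sd,ps,(S2>120)&(H2>90)&(H2<125),.013,(290,320,200,225))
E
```

```text
white lids
 a 168 bbox (np.int32(238), np.int32(177), np.int32(14), np.int32(14)) cen [244.6 183.4] rect [array([244.5, 183.5]), array([13., 13.]), np.float64(90.0)] circ [244.5 183.5   7.4] w@z [0.6782 0.1141 0.048 ] corners 
 a 253 bbox (np.int32(230), np.int32(214), np.int32(27), np.int32(20)) cen [242.7 223.7] rect [array([242.9, 223.7]), array([27.1,  9.6]), np.float64(29.4)] circ [243.  223.5  13.8] w@z [0.5621 0.1167 0.048 ] corners 
 a 183 bbox (np.int32(233), np.int32(253), np.int32(15), np.int32(15)) cen [239.9 259.9] rect [array([240., 260.]), array([14., 14.]), np.float64(90.0)] circ [239.8 259.8   7.5] w@z [0.4612 0.122  0.048 ] corners 
slides
 a 268 bbox (np.int32(230), np.int32(214), np.int32(27), np.int32(21)) cen [242.8 223.8] rect [array([242.8, 223.8]), array([27.1, 10. ]), np.float64(29.4)] circ [242.9 223.6  13.8] w@z [0.5681 0.1197 0.009 ] corners [[0.5743, 0.1609], [0.6001, 0.1474], [0.5617, 0.0783], [0.5362, 0.092]]
trays
 a 531 bbox (np.int32(359), np.int32(207), np.int32(60), np.int32(65)) cen [387.6 241.6] rect [array([388.8, 238.8]), array([49.3, 54.4]), 
[... 1133 characters left out ...]
. , 262.5]), array([11., 12.]), np.float64(90.0)] circ [325.  262.6   6.2] w@z [ 0.4565 -0.1148  0.026 ] corners 
brown
 a 100 bbox (np.int32(280), np.int32(218), np.int32(11), np.int32(12)) cen [285.1 223.8] rect [array([285. , 223.5]), array([10., 11.]), np.float64(0.0)] circ [285.1 223.8   5.8] w@z [ 0.5607 -0.0021  0.06  ] corners 
yaw (array([0., 0., 0.]), np.float64(-1.144))
jarA side foot [0.66911073 0.12388162 0.        ]
bot [0.563708   0.00276089 0.        ]
side blue
 a 116 bbox (np.int32(298), np.int32(208), np.int32(13), np.int32(12)) cen [303.5 213.2] rect [array([304. , 213.5]), array([11., 12.]), np.float64(90.0)] circ [303.8 213.2   6.6] w@z [ 0.4564 -0.1214  0.013 ] corners
```

```bash
cat > m.py <<'E'
import sys
from h import *
from station import telemetry
s=telemetry.sense()
a=[float(v) for v in sys.argv[1:]]
z=R.from_quat(s['tool_rot']).apply([0,0,1]); x=R.from_quat(s['tool_rot']).apply([1,0,0])
print('t',round(s['t'],2),'tcp',np.round(s['tcp_pos'],4),'yawdeg',np.degrees(np.arctan2(z[1],z[0])).round(1),'x',x.round(3),'gap',round(s['finger_gap'],3),'F',np.round(s['force'],1),'q',np.round(s['q'],2))
while len(a)>=4:
    d,t=move(s,a[:3],np.radians(a[3])); print('->',a[:4],'shift',d.tolist(),'turn',t,'rows>=',max(np.linalg.norm(d)/.0417,abs(t)/.125).round(1)); a=a[4:]
E
python3 m.py .28 -.32 .33 0 .42 0 .33 0
```

```text
t 0.15 tcp [ 0.2586 -0.5684  0.2306] yawdeg -65.5 x [-0.     0.002 -1.   ] gap 0.997 F [ 0.1 -0.   0.1] q [-1.32  0.53  1.43  0.    1.18 -0.18]
-> [0.28, -0.32, 0.33, 0.0] shift [-0.099, 0.1223, -0.2174] turn -1.144 rows>= 9.2
-> [0.42, 0.0, 0.33, 0.0] shift [-0.0986, 0.3822, -0.4507] turn -1.144 rows>= 14.4
```

Emit:
step_arm([
  [-0.099,0.122,-0.217,-1.144],
  [-0.099,0.122,-0.217,-1.144],
  [-0.099,0.122,-0.217,-1.144],
  [-0.099,0.122,-0.217,-1.144],
  [-0.099,0.122,-0.217,-1.144],
  [-0.099,0.122,-0.217,-1.144],
  [-0.099,0.122,-0.217,-1.144],
  [-0.099,0.122,-0.217,-1.144],
])

```text
t: 0.82
tcp_pos: [0.28, -0.3164, 0.3315]
tool_rot: [0.048, 0.705, -0.047, 0.706]
force: [-0.3, -0.1, -0.2]
finger_gap: 0.999
```

```bash
python3 m.py .42 0 .33 0
```

```text
t 0.82 tcp [ 0.28   -0.3164  0.3315] yawdeg -7.7 x [ 0.001  0.001 -1.   ] gap 0.999 F [-0.3 -0.1 -0.2] q [-1.11  0.12  1.77  0.    1.26 -0.98]
-> [0.42, 0.0, 0.33, 0.0] shift [0.002, 0.3323, 0.0962] turn -0.1348 rows>= 8.3
```

Emit:
step_arm([
  [0.0,0.1,0.03,-0.135],
  [0.0,0.332,0.096,-0.135],
  [0.0,0.332,0.096,-0.135],
  [0.0,0.332,0.096,-0.135],
  [0.0,0.332,0.096,-0.135],
  [0.0,0.332,0.096,-0.135],
  [0.0,0.332,0.096,-0.135],
  [0.0,0.332,0.096,-0.135],
], jaw=0.06)

```text
t: 1.48
tcp_pos: [0.4134, -0.0129, 0.332]
tool_rot: [0.0, 0.707, 0.0, 0.708]
force: [0.9, 0.1, -0.3]
finger_gap: 0.705
```

Emit:
step_arm([
  [0,0,0,0],
  [0,0,0,0],
])

```text
t: 1.65
tcp_pos: [0.4134, -0.0106, 0.3318]
tool_rot: [-0.002, 0.707, 0.003, 0.707]
force: [0.3, -0.7, 0.2]
finger_gap: 0.701
```

Run:
```python
from h import *
import pickle
from station import telemetry, optics
p=optics.camera_params('wrist'); pickle.dump(p,open('w1.pkl','wb'))
cv2.imwrite('pics/w1.png',optics.snapshot('wrist')[:,:,::-1]); print(telemetry.sense()['tcp_pos'],p['origin'])
```

```text
[ 0.41310263 -0.01210694  0.33174472] [0.41301959 0.06442628 0.47467885]
```

View pics/w1.png

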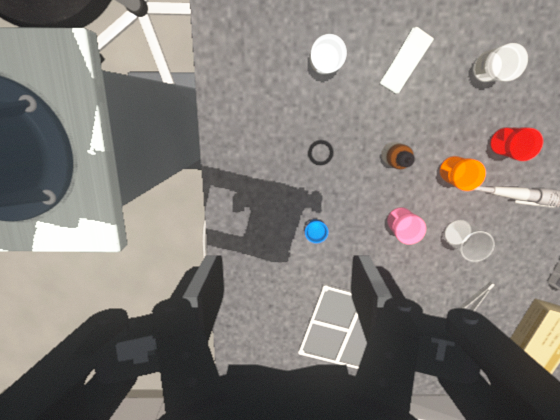

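The wrist view shows jar B at (328,55), jar A at (502,63), the slides at (407,60), the bottle at (402,156), the cup at (316,231) and part of tray3 at (335,325). I measure from it.

```bash
cat > meas.py <<'E'
from h import *
import pickle
p=pickle.load(open('w1.pkl','rb')); im=cv2.imread('pics/w1.png')
hs=cv2.cvtColor(im,cv2.COLOR_BGR2HSV); H,S,V=[hs[...,i].astype(int) for i in range(3)]
def b(name,mask,z,x0,x1,y0,y1,amin=40):
    m=np.zeros(mask.shape,'u1'); m[y0:y1,x0:x1]=mask[y0:y1,x0:x1]
    cs,_=cv2.findContours(m,0,2); c=max(cs,key=cv2.contourArea); r=cv2.minAreaRect(c); q=[ray(p,*k,z)[:2] for k in cv2.boxPoints(r)]
    print(name,'rect',[np.round(k,1) for k in r],'circ',np.round(cv2.minEnclosingCircle(c)[0],1),'rectc@z',ray(p,*r[0],z).round(4),'sides',np.linalg.norm(q[0]-q[1]).round(4),np.linalg.norm(q[1]-q[2]).round(4),'angles',np.degrees(np.arctan2(*(q[1]-q[0])[::-1])).round(1),np.degrees(np.arctan2(*(q[2]-q[1])[::-1])).round(1))
b('slides',(V>150)&(S<50),.009,375,440,20,100)
b('cup',(S>120)&(H>90)&(H<125),.026,300,335,215,250)
b('capblack',(V<40),.07,385,420,140,175)
b('bottle',(V<40)|((S>110)&(H<20)),.03,380,420,140,175)
for n,x0,x1,y0,y1 in(('B',295,365,25,85),('A',460,535,30,95)):
    cv2.imwrite(f'pics/jar{n}.png',cv2.resize(im[y0:y1,x0:x1],None,fx=8,fy=8,interpolation=cv2.INTER_CUBIC))
E
python3 meas.py
```

```text
slides rect [array([407. ,  59.5]), array([79., 64.]), np.float64(90.0)] circ [407.   59.5] rectc@z [0.5693 0.122  0.009 ] sides 0.081 0.0959 angles 0.3 -81.9
cup rect [array([316., 231.]), array([22., 22.]), np.float64(90.0)] circ [316. 231.] rectc@z [ 0.4565 -0.112   0.026 ] sides 0.0319 0.0346 angles 0.4 -87.6Traceback (most recent call last):
  File "meas.py", line 11, in <module>
    b('capblack',(V<40),.07,385,420,140,175)
    ~^^^^^^^^^^^^^^^^^^^^^^^^^^^^^^^^^^^^^^^
  File "meas.py", line 7, in b
    cs,_=cv2.findContours(m,0,2); c=max(cs,key=cv2.contourArea); r=cv2.minAreaRect(c); q=[ray(p,*k,z)[:2] for k in cv2.boxPoints(r)]
                                    ~~~^^^^^^^^^^^^^^^^^^^^^^^^
ValueError: max() iterable argument is empty
```

```bash
sed -i "s/V>150)&(S<50),.009/V>205)\&(S<50),.009/; s/(V<40)/(V<65)/g" meas.py; python3 meas.py
python3 - <<'E'
import cv2
print(cv2.imread('pics/w1.png')[150:168:3,390:414:4].max(2))
E
```

```text
slides rect [array([405.8,  59.5]), array([23.9, 67.7]), np.float64(32.9)] circ [406.   59.5] rectc@z [0.5678 0.1221 0.009 ] sides 0.0792 0.0312 angles 59.0 -28.1
cup rect [array([316., 231.]), array([22., 22.]), np.float64(90.0)] circ [316. 231.] rectc@z [ 0.4565 -0.112   0.026 ] sides 0.0319 0.0346 angles 0.4 -87.6
capblack rect [array([400.7, 157.4]), array([ 7.3, 13.6]), np.float64(18.4)] circ [402.6 158.1] rectc@z [0.5537 0.0033 0.07  ] sides 0.0163 0.0092 angles 77.1 -17.4
bottle rect [array([398.5, 155.5]), array([21.9, 24.6]), np.float64(26.6)] circ [399.9 155.7] rectc@z [ 5.644e-01 -2.000e-04  3.000e-02] sides 0.0319 0.0306 angles 68.0 -24.8
[[ 90 140 161 149 145 161]
 [ 97 156 105  57  62  81]
 [107 155  52  65  74  68]
 [106 149  53  70  60  68]
 [ 91 149  56  68  58  68]
 [ 86 144  93  64  69  79]]
```

View pics/jarB.png

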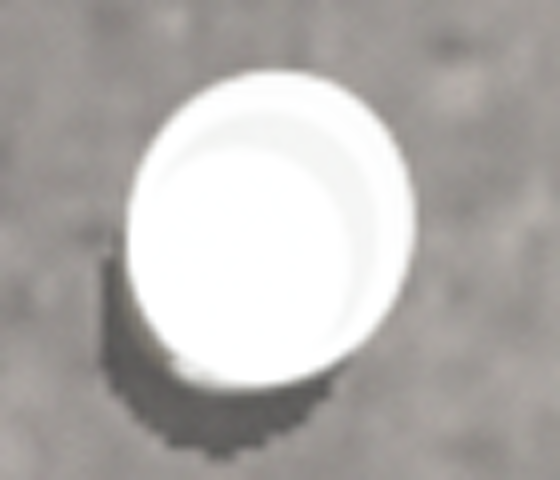

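View pics/jarA.png

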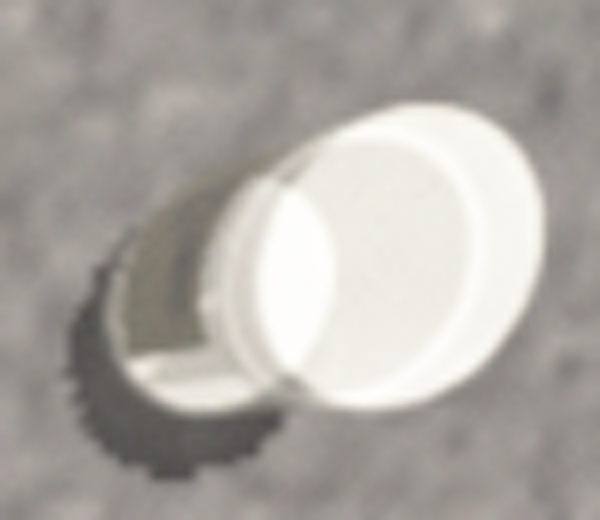

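```bash
python3 - <<'E'
from h import *
import pickle
p=pickle.load(open('w1.pkl','rb'))
for n,u,v,z in(('B',330.4,50.3,.048),('A',511.6,59.4,.048),('Afoot',486.9,67.7,0),('cap',404.5,158.5,.07)): print(n,ray(p,u,v,z).round(4))
E
python3 m.py .462 .119 .12 0 .462 .119 .02 0
```

```text
B [0.4641 0.1267 0.048 ]
A [0.6814 0.1181 0.048 ]
Afoot [0.6806 0.1137 0.    ]
cap [0.5586 0.0019 0.07  ]
t 1.7 tcp [ 0.4131 -0.0121  0.3317] yawdeg 0.2 x [ 0.     0.001 -1.   ] gap 0.704 F [-0.1 -0.6  0.5] q [-0.3   0.1   1.78  0.    1.25 -0.31]
-> [0.462, 0.119, 0.12, 0.0] shift [0.2118, 0.1308, 0.0493] turn 0.0035 rows>= 6.1
-> [0.462, 0.119, 0.02, 0.0] shift [0.3118, 0.1308, 0.0493] turn 0.0035 rows>= 8.2
```

Emit:
step_arm([
  [0.03,0.04,0.015,0],
  [0.15,0.136,0.05,0],
  [0.15,0.136,0.05,0],
  [0.15,0.136,0.05,0],
  [0.19,0.136,0.05,0],
  [0.19,0.136,0.05,0],
  [0.19,0.136,0.05,0],
  [0.19,0.136,0.05,0],
], jaw=0.065)

```text
t: 2.37
tcp_pos: [0.4615, 0.1226, 0.1401]
tool_rot: [-0.001, 0.709, 0.001, 0.705]
force: [-0.6, 0.3, 0.5]
finger_gap: 0.764
```

```bash
python3 m.py .463 .1245 .018 0
python3 - <<'E'
from station import optics
import cv2
cv2.imwrite('pics/w2.png',optics.snapshot('wrist')[:,:,::-1])
E
```

```text
t 2.37 tcp [0.4615 0.1226 0.1401] yawdeg 0.1 x [-0.006 -0.    -1.   ] gap 0.764 F [-0.6  0.3  0.5] q [0.02 0.48 1.88 0.   0.79 0.02]
-> [0.463, 0.1245, 0.018, 0.0] shift [0.1221, 0.0019, 0.0022] turn 0.0021 rows>= 2.9
```

View pics/w2.png

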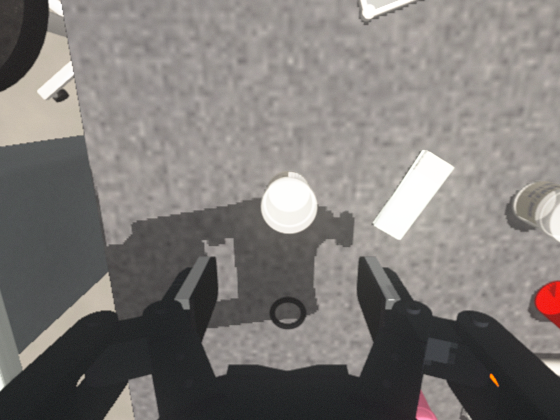

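Run:
```python
from h import *
from station import optics
p=optics.camera_params('wrist'); print(ray(p,289,205,.048), R.from_quat(p['attitude']).apply([0,0,1]))
```

```text
[0.46429721 0.12510281 0.048     ] [-0.00115975 -0.2951204  -0.95545937]
```

Emit:
step_arm([
  [0.04,0.002,0.002,0],
  [0.075,0.002,0.002,0],
  [0.1,0.002,0.002,0],
  [0.122,0.002,0.002,0],
  [0.122,0.002,0.002,0],
  [0.122,0.002,0.002,0],
])

```text
t: 2.92
tcp_pos: [0.4661, 0.1232, 0.0215]
tool_rot: [0.0, 0.707, -0.0, 0.708]
force: [0.1, -0.2, -0.5]
finger_gap: 0.76
```

Emit:
step_arm([
  [0,0,0,0],
  [0,0,0,0],
  [0,0,0,0],
  [0,0,0,0],
  [0,0,0,0],
  [0,0,0,0],
], jaw=0.03, grip_force=25)

```text
t: 3.42
tcp_pos: [0.4682, 0.1227, 0.0242]
tool_rot: [-0.0, 0.705, -0.0, 0.71]
force: [0.3, -2.1, 8.0]
finger_gap: 0.484
```

Emit:
step_arm([
  [-0.01,0,0,0],
  [-0.03,0,0,0],
  [-0.06,0,0,0],
  [-0.09,0,0,0],
  [-0.09,0,0,0],
])

```text
t: 3.83
tcp_pos: [0.4714, 0.123, 0.1205]
tool_rot: [-0.0, 0.7, 0.0, 0.714]
force: [0.3, -0.1, -0.5]
finger_gap: 0.488
```

```bash
python3 m.py .4776 -.3226 .12 -15.8
python3 - <<'E'
from station import optics
import cv2
a=optics.snapshot('wrist')[:,:,::-1]
b=optics.snapshot('side')[:,:,::-1]
c=cv2.resize(b[160:360,180:380],(420,420)); cv2.imwrite('pics/w3.png',cv2.resize(cv2.hconcat([a,c]),(798,342)))
E
```

```text
t 3.83 tcp [0.4714 0.123  0.1205] yawdeg 0.0 x [ 0.02 -0.   -1.  ] gap 0.488 F [ 0.3 -0.1 -0.5] q [ 0.03  0.52  1.89 -0.    0.71  0.03]
-> [0.4776, -0.3226, 0.12, -15.8] shift [0.0006, -0.4456, 0.0061] turn 0.276 rows>= 10.7
```

View pics/w3.png

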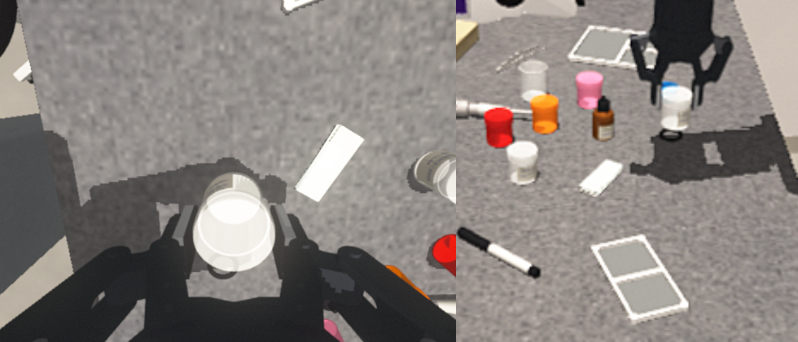

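Emit:
step_arm([
  [-0.01,-0.02,0,0.03],
  [-0.015,-0.2,0.003,0.276],
  [-0.015,-0.44,0.006,0.276],
  [-0.015,-0.445,0.006,0.276],
  [-0.015,-0.445,0.006,0.276],
  [-0.015,-0.445,0.006,0.276],
  [-0.015,-0.445,0.006,0.276],
  [-0.015,-0.445,0.006,0.276],
])

```text
t: 4.6
tcp_pos: [0.4719, -0.1905, 0.1302]
tool_rot: [0.098, 0.696, -0.097, 0.705]
force: [0.4, 0.3, -0.3]
finger_gap: 0.493
```

Emit:
step_arm([
  [0,-0.03,0,0],
  [0,-0.06,0,0],
  [0,-0.06,0,0],
])

```text
t: 4.85
tcp_pos: [0.455, -0.254, 0.1294]
tool_rot: [0.099, 0.695, -0.099, 0.705]
force: [0.4, 0.2, -0.1]
finger_gap: 0.484
```

```bash
python3 m.py .4776 -.3226 .12 -15.8
```

```text
t 4.85 tcp [ 0.455  -0.254   0.1294] yawdeg -16.1 x [ 0.013 -0.002 -1.   ] gap 0.484 F [ 0.4  0.2 -0.1] q [-0.73  0.54  1.8   0.01  0.8  -0.45]
-> [0.4776, -0.3226, 0.12, -15.8] shift [0.0099, -0.0596, 0.0407] turn -0.006 rows>= 1.7
```

Run:
```python
from h import *
from station import optics
import pickle
p=optics.camera_params('wrist'); pickle.dump(p,open('w4.pkl','wb'))
im=optics.snapshot('wrist')[:,:,::-1].copy(); cv2.imwrite('pics/w4.png',im)
c,s=np.cos(np.radians(-15.8)),np.sin(np.radians(-15.8))
T=lambda x,y:(.528+c*x-s*y,-.3016+s*x+c*y)
# predicted corners overlay
for x in(-.078,.078):
  for y in(-.069,.069):
    u=proj(p,[*T(x,y),.01]); print(x,y,u.round(1)); cv2.circle(im,tuple(int(k) for k in u),3,(0,0,255),1)
for x,y in((-.043,.034),(-.043,-.034),(.034,0)):
    u=proj(p,[*T(x,y),.004]); cv2.circle(im,tuple(int(k) for k in u),3,(0,255,0),1)
cv2.imwrite('pics/w4o.png',im)
```

```text
-0.078 -0.069 [291.6 298.7]
-0.078 0.069 [291.2 147. ]
0.078 -0.069 [460.7 296.5]
0.078 0.069 [486.5 145.4]
```

View pics/w4o.png

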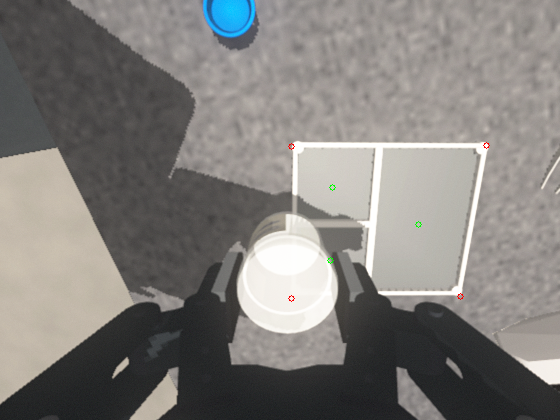

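Emit:
step_arm([
  [0.0,-0.03,0.02,0],
  [0.0,-0.06,0.042,0],
  [0.03,-0.061,0.042,0],
  [0.06,-0.061,0.042,0],
  [0.08,-0.061,0.042,0],
  [0.08,-0.061,0.042,0],
  [0.08,-0.061,0.042,0],
])

```text
t: 5.48
tcp_pos: [0.4783, -0.3191, 0.0483]
tool_rot: [0.101, 0.697, -0.097, 0.703]
force: [-0.0, -0.6, 0.3]
finger_gap: 0.488
```

```bash
python3 m.py .4776 -.3236 .028 -15.8
```

```text
t 5.48 tcp [ 0.4783 -0.3191  0.0483] yawdeg -16.1 x [ 0.009  0.004 -1.   ] gap 0.488 F [-0.  -0.6  0.3] q [-0.79  0.72  1.7   0.01  0.72 -0.52]
-> [0.4776, -0.3236, 0.028, -15.8] shift [0.0202, -0.0047, 0.0004] turn -0.0045 rows>= 0.5
```

Emit:
step_arm([
  [0.01,-0.005,0,0],
  [0.016,-0.005,0,0],
  [0.019,-0.005,0,0],
  [0.021,-0.005,0,0],
  [0.021,-0.005,0,0],
])

```text
t: 5.9
tcp_pos: [0.4773, -0.3236, 0.0283]
tool_rot: [0.101, 0.697, -0.097, 0.703]
force: [0.2, 0.9, 3.5]
finger_gap: 0.488
```

Emit:
step_arm([
  [0,0,0,0],
  [0,0,0,0],
  [0,0,0,0],
  [0,0,0,0],
], jaw=0.062)

```text
t: 6.23
tcp_pos: [0.4774, -0.3238, 0.0285]
tool_rot: [0.1, 0.697, -0.097, 0.703]
force: [1.0, -0.4, -0.1]
finger_gap: 0.726
```

Emit:
step_arm([
  [-0.02,0,0,0],
  [-0.05,0,0,0],
  [-0.09,0,0,0],
  [-0.12,0,0,0],
  [-0.12,0,0,0],
])

```text
t: 6.65
tcp_pos: [0.4794, -0.3272, 0.1547]
tool_rot: [0.098, 0.693, -0.1, 0.707]
force: [0.6, -0.2, 0.4]
finger_gap: 0.725
```

```bash
python3 m.py .561 .0 .14 0
python3 - <<'E'
from station import optics
import cv2
a=optics.snapshot('wrist')[:,:,::-1]
b=optics.snapshot('side')[:,:,::-1]
c=cv2.resize(b[160:260,180:320],(588,420)); cv2.imwrite('pics/w5.png',cv2.resize(cv2.hconcat([a,c]),(798,292)))
E
```

```text
t 6.65 tcp [ 0.4794 -0.3272  0.1547] yawdeg -16.0 x [ 0.019 -0.006 -1.   ] gap 0.725 F [ 0.6 -0.2  0.4] q [-0.8   0.56  1.63  0.01  0.93 -0.52]
-> [0.561, 0.0, 0.14, 0.0] shift [0.0143, 0.3371, -0.0123] turn -0.28 rows>= 8.1
```

View pics/w5.png

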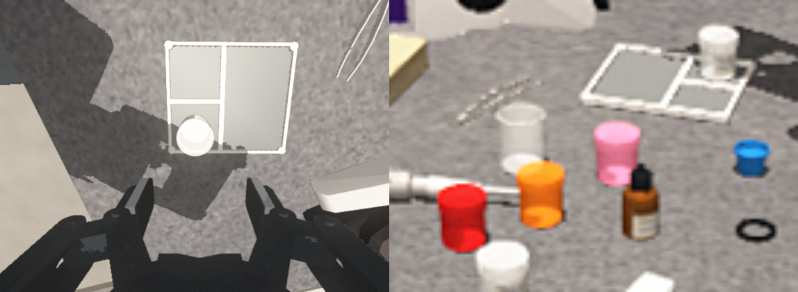

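The jar stands upright in tray3's −y pocket. Next is the bottle.

Emit:
step_arm([
  [0.0,0.03,0,-0.05],
  [0.0,0.337,-0.011,-0.28],
  [0.0,0.337,-0.011,-0.28],
  [0.0,0.337,-0.011,-0.28],
  [0.0,0.337,-0.011,-0.28],
  [0.0,0.337,-0.011,-0.28],
  [0.0,0.337,-0.011,-0.28],
  [0.0,0.337,-0.011,-0.28],
], jaw=0.06)

```text
t: 7.42
tcp_pos: [0.5544, -0.0107, 0.149]
tool_rot: [0.001, 0.704, 0.0, 0.71]
force: [0.8, -0.4, -0.7]
finger_gap: 0.704
```

Emit:
step_arm([
  [0,0.03,0,0],
  [0,0.055,0,0],
  [0,0.055,0,0],
])

```text
t: 7.67
tcp_pos: [0.5519, 0.0492, 0.1467]
tool_rot: [-0.0, 0.706, 0.003, 0.708]
force: [0.2, 0.5, -0.6]
finger_gap: 0.699
```

```bash
python3 m.py .561 .0 .012 0
python3 - <<'E'
from h import *
from station import optics
p=optics.camera_params('wrist')
im=optics.snapshot('wrist')[:,:,::-1].copy()
for z in (0,.051,.07):
    u=proj(p,[.561,0,z]); print(u.round(1)); cv2.circle(im,tuple(int(k) for k in u),3,(0,255,0),1)
cv2.imwrite('pics/w6.png',im)
E
```

```text
t 7.67 tcp [0.5519 0.0492 0.1467] yawdeg 0.3 x [ 0.002  0.004 -1.   ] gap 0.699 F [ 0.2  0.5 -0.6] q [-0.12  0.55  1.69  0.01  0.9  -0.12]
-> [0.561, 0.0, 0.012, 0.0] shift [0.1346, -0.0498, 0.0086] turn 0.0045 rows>= 3.4
[296.1 241.4]
[297.8 266.4]
[298.7 278.2]
```

View pics/w6.png

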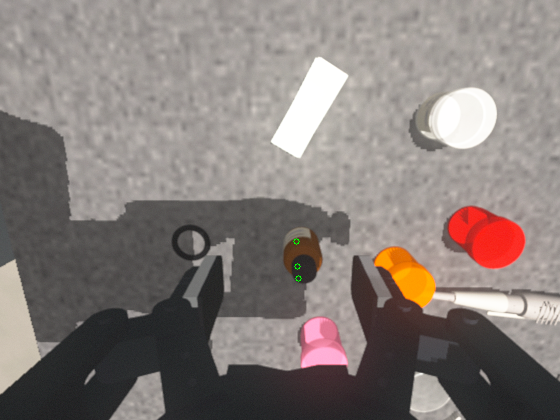

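Emit:
step_arm([
  [0,-0.03,0.006,0],
  [0,-0.047,0.012,0],
  [0.0,-0.047,0.012,0],
  [0.0,-0.047,0.012,0],
  [0.0,-0.047,0.012,0],
])

```text
t: 8.13
tcp_pos: [0.5636, -0.0005, 0.146]
tool_rot: [0.0, 0.707, 0.002, 0.707]
force: [-0.0, 0.9, 0.3]
finger_gap: 0.704
```

```bash
python3 m.py .564 .002 .012 0
```

```text
t 8.13 tcp [ 5.636e-01 -5.000e-04  1.460e-01] yawdeg 0.1 x [ 0.     0.003 -1.   ] gap 0.704 F [-0.   0.9  0.3] q [-0.2   0.56  1.67  0.    0.91 -0.21]
-> [0.564, 0.002, 0.012, 0.0] shift [0.134, 0.002, 0.0004] turn 0.0023 rows>= 3.2
```

Emit:
step_arm([
  [0.03,0.002,0,0],
  [0.06,0.002,0,0],
  [0.09,0.002,0,0],
  [0.12,0.002,0,0],
  [0.134,0.002,0,0],
  [0.134,0.002,0,0],
  [0.134,0.002,0,0],
])

```text
t: 8.72
tcp_pos: [0.5626, 0.0025, 0.0112]
tool_rot: [0.0, 0.708, 0.002, 0.706]
force: [-0.0, -0.4, 1.2]
finger_gap: 0.704
```

Emit:
step_arm([
  [0,0,0,0],
  [0,0,0,0],
  [0,0,0,0],
  [0,0,0,0],
  [0,0,0,0],
  [0,0,0,0],
], jaw=0.02, grip_force=30)

```text
t: 9.22
tcp_pos: [0.5636, 0.0025, 0.0127]
tool_rot: [0.0, 0.707, 0.002, 0.707]
force: [-0.8, 0.6, 8.1]
finger_gap: 0.382
```

Emit:
step_arm([
  [-0.01,0,0,0],
  [-0.03,0,0,0],
  [-0.06,0,0,0],
  [-0.1,0,0,0],
  [-0.13,0,0,0],
  [-0.13,0,0,0],
  [-0.13,0,0,0],
])

```text
t: 9.8
tcp_pos: [0.5648, 0.0017, 0.1454]
tool_rot: [-0.0, 0.705, 0.002, 0.709]
force: [-0.1, 0.3, -0.6]
finger_gap: 0.381
```

```bash
python3 m.py .496 -.257 .14 -15.8
```

```text
t 9.8 tcp [0.5648 0.0017 0.1454] yawdeg 0.2 x [ 0.006  0.002 -1.   ] gap 0.381 F [-0.1  0.3 -0.6] q [-0.2   0.56  1.67  0.    0.91 -0.2 ]
-> [0.496, -0.257, 0.14, -15.8] shift [0.0044, -0.2586, -0.0695] turn 0.2785 rows>= 6.4
```

Emit:
step_arm([
  [0,-0.03,-0.008,0.04],
  [0.0,-0.13,-0.035,0.15],
  [0.0,-0.258,-0.069,0.28],
  [0.0,-0.258,-0.069,0.28],
  [0.0,-0.258,-0.069,0.28],
  [0.0,-0.258,-0.069,0.28],
  [0.0,-0.258,-0.069,0.28],
  [0.0,-0.258,-0.069,0.28],
])

```text
t: 10.47
tcp_pos: [0.495, -0.2619, 0.1431]
tool_rot: [0.1, 0.698, -0.099, 0.702]
force: [0.2, 0.1, 0.2]
finger_gap: 0.384
```

Emit:
step_arm([
  [0,0,0,0],
  [0,0,0,0],
])

```text
t: 10.63
tcp_pos: [0.4938, -0.2616, 0.1417]
tool_rot: [0.101, 0.699, -0.099, 0.701]
force: [0.3, -0.2, -0.7]
finger_gap: 0.383
```

```bash
python3 m.py .497 -.257 .05 -15.8 .497 -.257 .017 -15.8
python3 - <<'E'
from station import optics
import cv2
a=optics.snapshot('wrist')[:,:,::-1]
cv2.imwrite('pics/w7.png',a)
E
```

```text
t 10.63 tcp [ 0.4938 -0.2616  0.1417] yawdeg -16.3 x [ 0.002  0.003 -1.   ] gap 0.383 F [ 0.3 -0.2 -0.7] q [-0.69  0.56  1.68  0.    0.9  -0.41]
-> [0.497, -0.257, 0.05, -15.8] shift [0.0917, 0.005, 0.0017] turn -0.0087 rows>= 2.2
-> [0.497, -0.257, 0.017, -15.8] shift [0.1247, 0.0049, 0.0017] turn -0.0087 rows>= 3.0
```

View pics/w7.png

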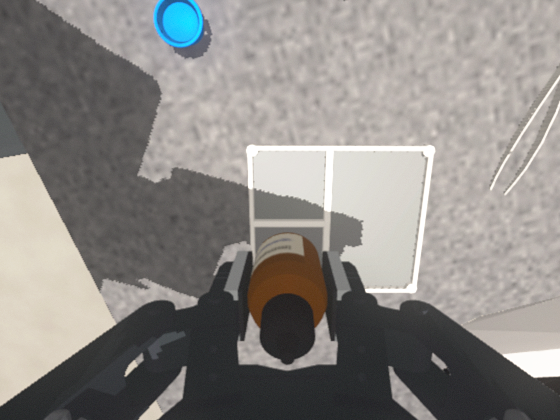

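Emit:
step_arm([
  [0.03,0.005,0.001,-0.008],
  [0.06,0.005,0.001,-0.008],
  [0.09,0.005,0.001,-0.008],
  [0.105,0.005,0.001,-0.008],
  [0.113,0.005,0.001,-0.008],
  [0.113,0.005,0.001,-0.008],
])

```text
t: 11.18
tcp_pos: [0.4959, -0.2536, 0.0271]
tool_rot: [0.098, 0.701, -0.094, 0.7]
force: [0.7, -0.3, -0.5]
finger_gap: 0.387
```

```bash
python3 m.py .497 -.257 .017 -15.8
```

```text
t 11.18 tcp [ 0.4959 -0.2536  0.0271] yawdeg -15.6 x [-0.001  0.006 -1.   ] gap 0.387 F [ 0.7 -0.3 -0.5] q [-0.68  0.75  1.74  0.01  0.65 -0.41]
-> [0.497, -0.257, 0.017, -15.8] shift [0.0101, -0.0031, 0.002] turn 0.0026 rows>= 0.3
```

Emit:
step_arm([
  [0.005,-0.003,0.002,0],
  [0.008,-0.003,0.002,0],
  [0.01,-0.003,0.002,0],
  [0.011,-0.003,0.002,0],
  [0.011,-0.003,0.002,0],
])

```text
t: 11.6
tcp_pos: [0.4974, -0.2573, 0.0168]
tool_rot: [0.098, 0.701, -0.094, 0.7]
force: [0.5, 0.5, -0.3]
finger_gap: 0.384
```

Emit:
step_arm([
  [0.001,0,0,0],
  [0.002,0,0,0],
  [0.002,0,0,0],
])

```text
t: 11.85
tcp_pos: [0.4974, -0.2572, 0.0167]
tool_rot: [0.098, 0.701, -0.095, 0.7]
force: [-2.2, 1.6, 10.5]
finger_gap: 0.387
```

Contact with the pocket floor. Release and retreat.

Emit:
step_arm([
  [0,0,0,0],
  [0,0,0,0],
  [0,0,0,0],
  [0,0,0,0],
], jaw=0.055)

```text
t: 12.18
tcp_pos: [0.4974, -0.2574, 0.0166]
tool_rot: [0.098, 0.701, -0.095, 0.701]
force: [-0.2, 0.7, 0.2]
finger_gap: 0.643
```

Emit:
step_arm([
  [-0.02,0,0,0],
  [-0.05,0,0,0],
  [-0.09,0,0,0],
  [-0.13,0,0,0],
  [-0.15,0,0,0],
  [-0.15,0,0,0],
])

```text
t: 12.68
tcp_pos: [0.5002, -0.2602, 0.1717]
tool_rot: [0.096, 0.697, -0.097, 0.704]
force: [0.2, -0.2, -0.2]
finger_gap: 0.64
```

```bash
python3 m.py .568 .1205 .16 -28.3
python3 - <<'E'
from station import optics
import cv2
a=optics.snapshot('wrist')[:,:,::-1]
b=optics.snapshot('side')[:,:,::-1]
c=cv2.resize(b[160:260,180:320],(588,420)); cv2.imwrite('pics/w8.png',cv2.resize(cv2.hconcat([a,c]),(798,292)))
E
```

```text
t 12.68 tcp [ 0.5002 -0.2602  0.1717] yawdeg -15.7 x [ 0.009 -0.002 -1.   ] gap 0.64 F [ 0.2 -0.2 -0.2] q [-0.68  0.52  1.65  0.    0.96 -0.41]
-> [0.568, 0.1205, 0.16, -28.3] shift [0.0114, 0.3849, -0.0375] turn 0.2208 rows>= 9.3
```

View pics/w8.png

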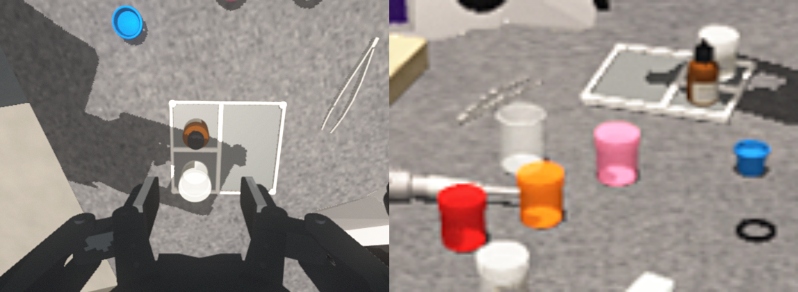

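The bottle stands upright in the +y pocket. Next are the slides.

Emit:
step_arm([
  [0.0,0.03,0,0.02],
  [0.005,0.15,-0.015,0.12],
  [0.01,0.3,-0.03,0.22],
  [0.011,0.36,-0.035,0.22],
  [0.011,0.36,-0.035,0.22],
  [0.011,0.36,-0.035,0.22],
  [0.011,0.36,-0.035,0.22],
  [0.011,0.36,-0.035,0.22],
], jaw=0.048)

```text
t: 13.45
tcp_pos: [0.5525, 0.0603, 0.1561]
tool_rot: [0.174, 0.687, -0.172, 0.684]
force: [0.9, 0.2, 0.1]
finger_gap: 0.56
```

Emit:
step_arm([
  [0,0.03,0,0],
  [0,0.05,0,0],
  [0,0.05,0,0],
  [0,0.05,0,0],
])

```text
t: 13.78
tcp_pos: [0.5748, 0.1051, 0.1538]
tool_rot: [0.172, 0.689, -0.171, 0.683]
force: [-0.4, -0.2, 0.6]
finger_gap: 0.562
```

```bash
python3 m.py .568 .1205 .08 -28.3
python3 - <<'E'
from h import *
from station import optics
p=optics.camera_params('wrist')
im=optics.snapshot('wrist')[:,:,::-1].copy(); g=im.copy()
hs=cv2.cvtColor(im,cv2.COLOR_BGR2HSV); m=((hs[...,2]>205)&(hs[...,1]<50)).astype('u1')
cs,_=cv2.findContours(m,0,2)
for c in cs:
    if cv2.contourArea(c)>800:
        r=cv2.minAreaRect(c); q=[ray(p,*k,.009)[:2] for k in cv2.boxPoints(r)]
        print(np.round(r[0],1),r[1],'c',ray(p,*r[0],.009).round(4),[(np.linalg.norm(q[i+1]-q[i]).round(4),np.degrees(np.arctan2(*(q[i+1]-q[i])[::-1])).round(1)) for i in(0,1,2)])
cv2.imwrite('pics/w9.png',g)
E
```

```text
t 13.78 tcp [0.5748 0.1051 0.1538] yawdeg -28.1 x [-0.008  0.004 -1.   ] gap 0.562 F [-0.4 -0.2  0.6] q [-0.01  0.57  1.6   0.    0.97  0.48]
-> [0.568, 0.1205, 0.08, -28.3] shift [0.0739, 0.0104, -0.0126] turn 0.0028 rows>= 1.8
[513.5 264.2] (20.67768669128418, 100.17636108398438) c [ 0.7324 -0.0611  0.009 ] [(np.float64(0.0903), np.float64(-7.4)), (np.float64(0.0231), np.float64(-90.1)), (np.float64(0.092), np.float64(173.1))]
[274.5 176.5] (85.0, 33.0) c [0.5703 0.123  0.009 ] [(np.float64(0.0284), np.float64(-28.1)), (np.float64(0.0775), np.float64(-118.0)), (np.float64(0.0307), np.float64(152.0))]
[406. 126.] (56.56854248046875, 60.81117630004883) c [0.6903 0.1087 0.009 ] [(np.float64(0.0476), np.float64(18.2)), (np.float64(0.0491), np.float64(-68.7)), (np.float64(0.0492), np.float64(-159.5))]
[124.5  30.5] (61.0, 113.0) c [0.5223 0.2819 0.009 ] [(np.float64(0.0875), np.float64(-28.3)), (np.float64(0.0435), np.float64(-123.6)), (np.float64(0.092), np.float64(151.8))]
```

View pics/w9.png

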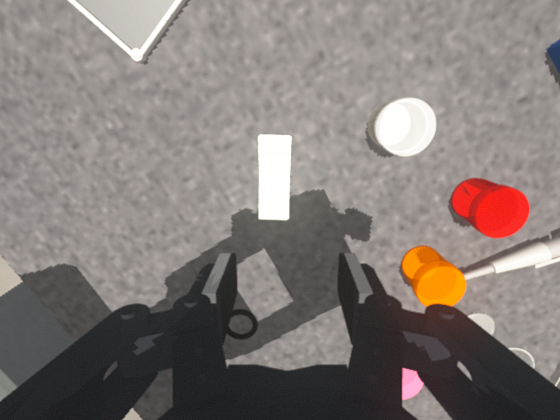

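```bash
python3 m.py .5695 .1215 .05 -28.1
```

```text
t 13.83 tcp [0.5745 0.1041 0.1542] yawdeg -28.2 x [-0.008  0.004 -1.   ] gap 0.56 F [ 0.2 -0.  -0.2] q [-0.01  0.57  1.61  0.    0.97  0.48]
-> [0.5695, 0.1215, 0.05, -28.1] shift [0.1043, 0.013, -0.0118] turn -0.0023 rows>= 2.5
```

Emit:
step_arm([
  [0.03,0.012,-0.012,0],
  [0.06,0.012,-0.012,0],
  [0.09,0.012,-0.012,0],
  [0.12,0.012,-0.012,0],
  [0.13,0.012,-0.012,0],
  [0.13,0.012,-0.012,0],
])

```text
t: 14.33
tcp_pos: [0.5655, 0.1193, 0.0212]
tool_rot: [0.173, 0.691, -0.173, 0.68]
force: [-0.2, -0.4, -0.4]
finger_gap: 0.561
```

```bash
python3 m.py .5695 .1215 .002 -28.1
```

```text
t 14.33 tcp [0.5655 0.1193 0.0212] yawdeg -28.4 x [-0.016  0.003 -1.   ] gap 0.561 F [-0.2 -0.4 -0.4] q [0.01 0.78 1.68 0.01 0.7  0.5 ]
-> [0.5695, 0.1215, 0.002, -28.1] shift [0.0192, 0.0039, 0.0027] turn -0.0045 rows>= 0.5
```

Emit:
step_arm([
  [0.008,0.004,0.003,0],
  [0.013,0.004,0.003,0],
  [0.017,0.004,0.003,0],
  [0.0185,0.004,0.003,0],
  [0.0185,0.004,0.003,0],
])

```text
t: 14.75
tcp_pos: [0.57, 0.1215, 0.0031]
tool_rot: [0.173, 0.691, -0.173, 0.68]
force: [1.7, -0.3, -0.4]
finger_gap: 0.563
```

```bash
python3 m.py .5695 .1215 .002 -28.1
```

```text
t 14.75 tcp [0.57   0.1215 0.0031] yawdeg -28.4 x [-0.015  0.003 -1.   ] gap 0.563 F [ 1.7 -0.3 -0.4] q [0.02 0.81 1.67 0.01 0.68 0.51]
-> [0.5695, 0.1215, 0.002, -28.1] shift [0.0011, -0.0002, -0.0005] turn -0.0044 rows>= 0.0
```

Emit:
step_arm([
  [0,0,0,0],
  [0,0,0,0],
  [0,0,0,0],
  [0,0,0,0],
  [0,0,0,0],
  [0,0,0,0],
], jaw=0.01, grip_force=40)

```text
t: 15.25
tcp_pos: [0.5706, 0.1216, 0.004]
tool_rot: [0.173, 0.691, -0.173, 0.681]
force: [-0.4, -0.4, 6.0]
finger_gap: 0.29
```

Emit:
step_arm([
  [-0.005,0,0,0],
  [-0.015,0,0,0],
  [-0.03,0,0,0],
  [-0.06,0,0,0],
  [-0.09,0,0,0],
  [-0.09,0,0,0],
])

```text
t: 15.75
tcp_pos: [0.5758, 0.1215, 0.0998]
tool_rot: [0.174, 0.687, -0.172, 0.684]
force: [1.3, 0.1, 0.1]
finger_gap: 0.287
```

```bash
python3 m.py .561 -.311 .10 -15.8
python3 - <<'E'
from station import optics
import cv2
a=optics.snapshot('wrist')[:,:,::-1]
b=optics.snapshot('side')[:,:,::-1]
c=cv2.resize(b[160:300,180:320],(420,420)); cv2.imwrite('pics/w10.png',cv2.resize(cv2.hconcat([a,c]),(798,342)))
E
```

```text
t 15.75 tcp [0.5758 0.1215 0.0998] yawdeg -28.3 x [-0.003  0.004 -1.   ] gap 0.287 F [1.3 0.1 0.1] q [0.02 0.66 1.63 0.   0.86 0.51]
-> [0.561, -0.311, 0.1, -15.8] shift [-0.0017, -0.3877, 0.1922] turn -0.2186 rows>= 10.4
```

View pics/w10.png

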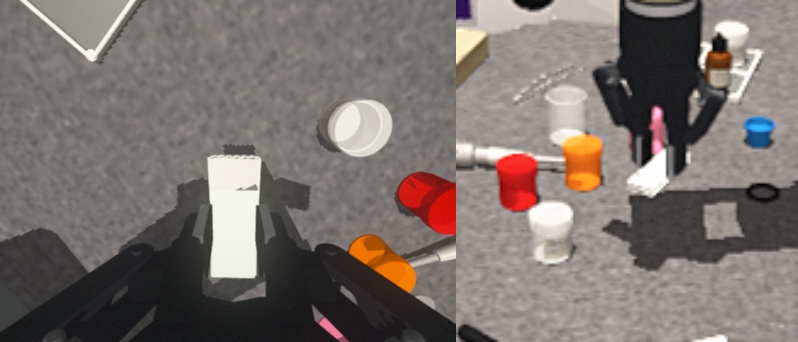

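Emit:
step_arm([
  [-0.03,-0.01,0.005,0],
  [-0.04,-0.1,0.05,-0.05],
  [-0.04,-0.2,0.1,-0.11],
  [-0.04,-0.33,0.16,-0.218],
  [-0.04,-0.37,0.192,-0.218],
  [-0.04,-0.387,0.192,-0.218],
  [-0.04,-0.387,0.192,-0.218],
  [-0.04,-0.387,0.192,-0.218],
])

```text
t: 16.52
tcp_pos: [0.5618, -0.1826, 0.1318]
tool_rot: [0.099, 0.705, -0.096, 0.695]
force: [0.9, 0.0, -0.9]
finger_gap: 0.285
```

```bash
python3 m.py .561 -.311 .13 -15.8
```

```text
t 16.52 tcp [ 0.5618 -0.1826  0.1318] yawdeg -15.9 x [-0.013  0.005 -1.   ] gap 0.285 F [ 0.9  0.  -0.9] q [-0.5   0.61  1.6  -0.    0.94 -0.22]
-> [0.561, -0.311, 0.13, -15.8] shift [0.0011, -0.1237, 0.0343] turn -0.0009 rows>= 3.1
```

Run:
```python
from h import *
from station import optics
pt=optics.camera_params('top');ps=optics.camera_params('side')
def tri(u1,v1,u2,v2):
    o=[np.array(p['origin']) for p in(pt,ps)]; d=[R.from_quat(p['attitude']).apply(np.linalg.inv(p['mtx'])@[u,v,1.]) for p,u,v in((pt,u1,v1),(ps,u2,v2))]
    A=np.c_[d[0],-d[1]]; t=np.linalg.lstsq(A,o[1]-o[0],rcond=None)[0]; a,b=o[0]+t[0]*d[0],o[1]+t[1]*d[1]; print(a.round(3),b.round(3))
tri(428,160,212,152); 
for z in(0,.1,.2): print(z,ray(pt,415,160,z).round(3),ray(pt,440,205,z).round(3))
a=cv2.imread('pics/top0.png')[100:280,340:560]; cv2.imwrite('pics/c4.png',cv2.resize(a,None,fx=3.3,fy=3.3))
a=cv2.imread('pics/side0.png')[20:220,160:340]; cv2.imwrite('pics/c5.png',cv2.resize(a,None,fx=3,fy=3))
```

```text
[ 0.741 -0.402  0.086] [ 0.732 -0.401  0.083]
0 [ 0.767 -0.392  0.   ] [ 0.63  -0.459  0.   ]
0.1 [ 0.736 -0.361  0.1  ] [ 0.609 -0.423  0.1  ]
0.2 [ 0.705 -0.329  0.2  ] [ 0.589 -0.386  0.2  ]
```

View pics/c4.png

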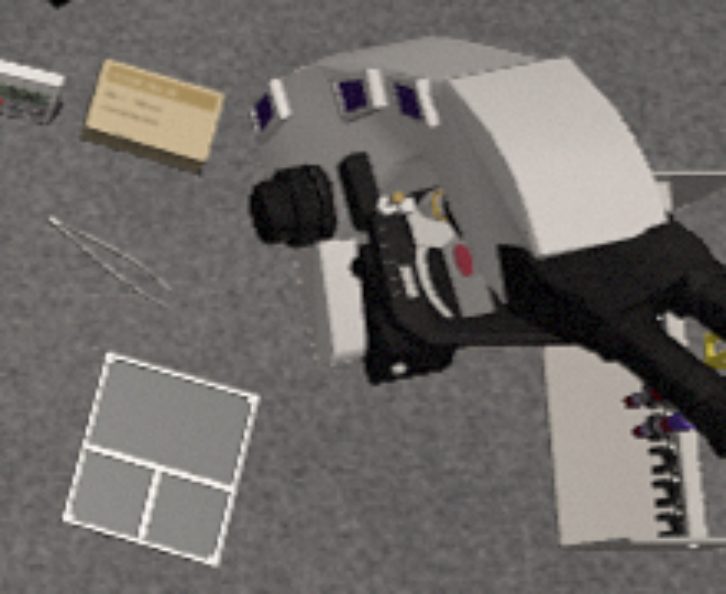

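View pics/c5.png

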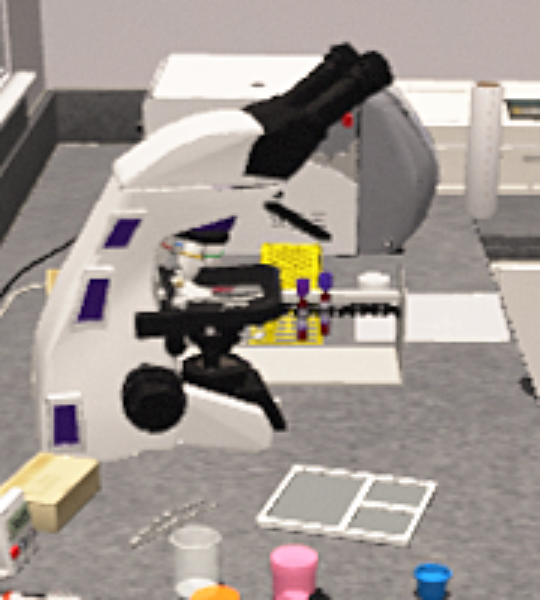

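The microscope's nearest parts are the knob at (0.74,−0.38) and the stage at y < −0.42, so there is clearance. Continue.

Emit:
step_arm([
  [0,-0.03,0.01,0],
  [0.0,-0.07,0.02,0],
  [0.0,-0.11,0.03,0],
  [0,-0.123,0.034,0],
  [0,-0.123,0.034,0],
  [0,-0.123,0.034,0],
])

```text
t: 17.02
tcp_pos: [0.5597, -0.31, 0.1296]
tool_rot: [0.1, 0.706, -0.096, 0.694]
force: [-0.5, 0.4, -0.6]
finger_gap: 0.285
```

```bash
python3 m.py .561 -.311 .03 -15.8
python3 - <<'E'
from station import optics
import cv2
a=optics.snapshot('wrist')[:,:,::-1]
b=optics.snapshot('side')[:,:,::-1]
c=cv2.resize(b[100:220,200:320],(420,420)); cv2.imwrite('pics/w11.png',cv2.resize(cv2.hconcat([a,c]),(798,342)))
E
```

```text
t 17.02 tcp [ 0.5597 -0.31    0.1296] yawdeg -16.0 x [-0.016  0.008 -1.   ] gap 0.285 F [-0.5  0.4 -0.6] q [-0.68  0.67  1.47 -0.    1.02 -0.4 ]
-> [0.561, -0.311, 0.03, -15.8] shift [0.0995, -0.0009, 0.0033] turn -0.003 rows>= 2.4
```

View pics/w11.png

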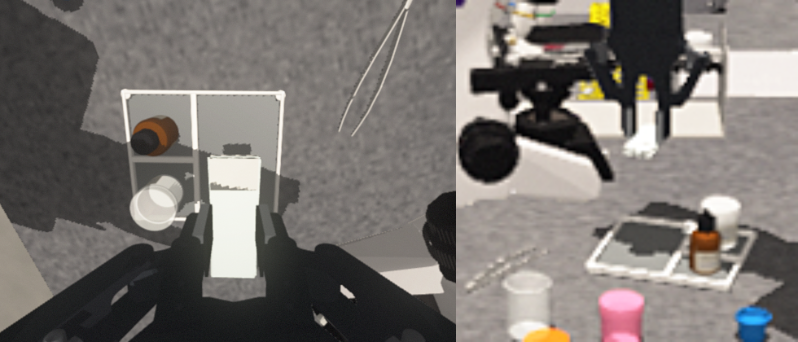

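Emit:
step_arm([
  [0.03,0,0.003,0],
  [0.06,0,0.003,0],
  [0.085,0,0.003,0],
  [0.1,0,0.003,0],
  [0.105,0,0.003,0],
  [0.105,0,0.003,0],
])

```text
t: 17.62
tcp_pos: [0.5604, -0.3053, 0.0234]
tool_rot: [0.099, 0.708, -0.094, 0.693]
force: [0.3, 0.7, -0.5]
finger_gap: 0.286
```

```bash
python3 m.py .561 -.311 .008 -15.8
python3 - <<'E'
from station import optics
import cv2
a=optics.snapshot('wrist')[:,:,::-1]
cv2.imwrite('pics/w12.png',a)
E
```

```text
t 17.62 tcp [ 0.5604 -0.3053  0.0234] yawdeg -15.7 x [-0.019  0.011 -1.   ] gap 0.286 F [ 0.3  0.7 -0.5] q [-0.67  0.82  1.51 -0.    0.83 -0.4 ]
-> [0.561, -0.311, 0.008, -15.8] shift [0.0153, -0.0054, 0.0024] turn 0.0022 rows>= 0.4
```

View pics/w12.png

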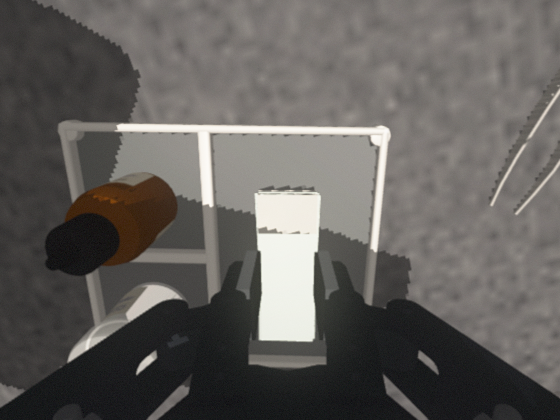

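Emit:
step_arm([
  [0.006,-0.005,0.002,0],
  [0.01,-0.005,0.002,0],
  [0.013,-0.005,0.002,0],
  [0.015,-0.005,0.002,0],
  [0.015,-0.005,0.002,0],
])

```text
t: 18.08
tcp_pos: [0.5615, -0.3116, 0.0096]
tool_rot: [0.099, 0.707, -0.094, 0.694]
force: [-0.5, 0.4, 0.2]
finger_gap: 0.291
```

Emit:
step_arm([
  [0.001,0,0,0],
  [0.002,0,0,0],
  [0.002,0,0,0],
])

```text
t: 18.33
tcp_pos: [0.5615, -0.3117, 0.0081]
tool_rot: [0.099, 0.707, -0.094, 0.694]
force: [-1.1, 0.5, 1.5]
finger_gap: 0.29
```

Emit:
step_arm([
  [0,0,0,0],
  [0,0,0,0],
  [0,0,0,0],
], jaw=0.036)

```text
t: 18.58
tcp_pos: [0.5616, -0.3117, 0.0081]
tool_rot: [0.099, 0.707, -0.094, 0.694]
force: [-0.3, -0.1, -0.8]
finger_gap: 0.422
```

Emit:
step_arm([
  [-0.01,0,0,0],
  [-0.03,0,0,0],
  [-0.06,0,0,0],
  [-0.1,0,0,0],
  [-0.13,0,0,0],
  [-0.15,0,0,0],
  [-0.15,0,0,0],
])

```text
t: 19.17
tcp_pos: [0.5671, -0.3153, 0.1646]
tool_rot: [0.097, 0.703, -0.096, 0.698]
force: [0.1, -0.4, 0.0]
finger_gap: 0.421
```

```bash
python3 m.py .64 .09 .16 19.3 .68 .116 .16 19.3
python3 - <<'E'
from station import optics
import cv2
a=optics.snapshot('wrist')[:,:,::-1]
cv2.imwrite('pics/w13.png',a)
E
```

```text
t 19.17 tcp [ 0.5671 -0.3153  0.1646] yawdeg -15.7 x [-0.007  0.001 -1.   ] gap 0.421 F [ 0.1 -0.4  0. ] q [-0.68  0.64  1.42 -0.    1.09 -0.4 ]
-> [0.64, 0.09, 0.16, 19.3] shift [0.0047, 0.4099, -0.0394] turn -0.6109 rows>= 9.9
-> [0.68, 0.116, 0.16, 19.3] shift [0.0044, 0.4457, -0.008] turn -0.6109 rows>= 10.7
```

View pics/w13.png

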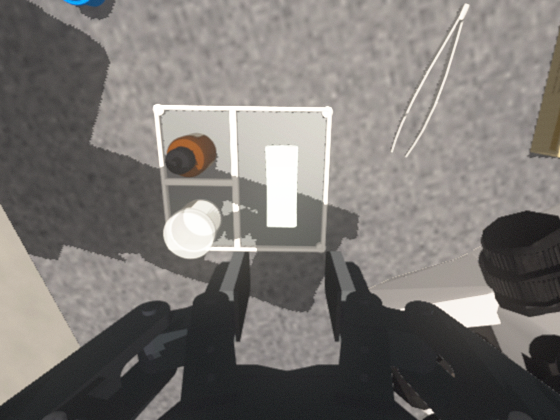

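All three pieces are placed in tray3. Next is jar A.

Emit:
step_arm([
  [0,0.03,0,-0.06],
  [0.0,0.2,-0.004,-0.3],
  [0,0.4,-0.008,-0.61],
  [0,0.445,-0.008,-0.611],
  [0,0.445,-0.008,-0.611],
  [0,0.445,-0.008,-0.611],
  [0,0.445,-0.008,-0.611],
  [0,0.445,-0.008,-0.611],
], jaw=0.065)

```text
t: 19.88
tcp_pos: [0.6463, -0.001, 0.1608]
tool_rot: [-0.116, 0.702, 0.121, 0.692]
force: [-0.7, -1.4, 1.2]
finger_gap: 0.761
```

```bash
python3 m.py .6805 .11 .16 19.3
```

```text
t 19.88 tcp [ 0.6463 -0.001   0.1608] yawdeg 19.3 x [-0.014  0.005 -1.   ] gap 0.761 F [-0.7 -1.4  1.2] q [-0.18  0.64  1.43  0.    1.09 -0.51]
-> [0.6805, 0.11, 0.16, 19.3] shift [0.0008, 0.0934, 0.069] turn -0.0 rows>= 2.8
```

Emit:
step_arm([
  [0,0.03,0.02,0],
  [0,0.065,0.05,0],
  [0,0.093,0.069,0],
  [0,0.093,0.069,0],
  [0,0.093,0.069,0],
  [0,0.093,0.069,0],
])

```text
t: 20.38
tcp_pos: [0.6794, 0.1094, 0.1593]
tool_rot: [-0.116, 0.703, 0.121, 0.691]
force: [0.2, -1.2, -0.7]
finger_gap: 0.758
```

```bash
python3 m.py .6805 .116 .019 19.3
python3 - <<'E'
from h import *
from station import optics
p=optics.camera_params('wrist')
im=optics.snapshot('wrist')[:,:,::-1].copy()
for z in (0,.048):
    u=proj(p,[.6805,.116,z]); print(u.round(1)); cv2.circle(im,tuple(int(k) for k in u),3,(0,0,255),1)
cv2.imwrite('pics/w14.png',im)
E
```

```text
t 20.38 tcp [0.6794 0.1094 0.1593] yawdeg 19.3 x [-0.018  0.004 -1.   ] gap 0.758 F [ 0.2 -1.2 -0.7] q [-0.    0.7   1.31  0.    1.15 -0.34]
-> [0.6805, 0.116, 0.019, 19.3] shift [0.1402, 0.0045, 0.0054] turn 0.0008 rows>= 3.4
[293.1 183.1]
[293.2 196.2]
```

View pics/w14.png

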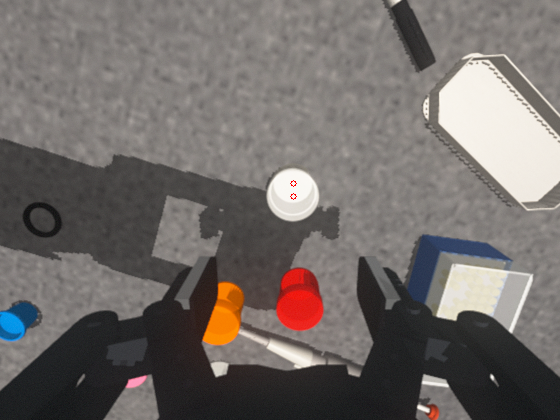

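Emit:
step_arm([
  [0.03,0.005,0.004,0],
  [0.06,0.005,0.005,0],
  [0.09,0.005,0.005,0],
  [0.12,0.005,0.005,0],
  [0.137,0.005,0.006,0],
  [0.137,0.005,0.006,0],
  [0.137,0.005,0.006,0],
])

```text
t: 21.02
tcp_pos: [0.6803, 0.1139, 0.0215]
tool_rot: [-0.115, 0.704, 0.12, 0.69]
force: [-0.4, -0.3, 0.6]
finger_gap: 0.764
```

Emit:
step_arm([
  [0,0,0,0],
  [0,0,0,0],
  [0,0,0,0],
  [0,0,0,0],
  [0,0,0,0],
  [0,0,0,0],
], jaw=0.03, grip_force=25)

```text
t: 21.52
tcp_pos: [0.6815, 0.1135, 0.0235]
tool_rot: [-0.115, 0.703, 0.12, 0.691]
force: [-0.3, -1.6, 6.4]
finger_gap: 0.489
```

Emit:
step_arm([
  [-0.01,0,0,0],
  [-0.03,0,0,0],
  [-0.06,0,0,0],
  [-0.09,0,0,0],
  [-0.11,0,0,0],
  [-0.11,0,0,0],
  [-0.11,0,0,0],
])

```text
t: 22.1
tcp_pos: [0.6843, 0.1135, 0.1356]
tool_rot: [-0.116, 0.702, 0.12, 0.693]
force: [0.1, 0.1, -1.4]
finger_gap: 0.49
```

```bash
python3 m.py .516 .3645 .13 19.3
python3 - <<'E'
from station import optics
import cv2
a=optics.snapshot('wrist')[:,:,::-1]
b=optics.snapshot('side')[:,:,::-1]
c=cv2.resize(b[160:360,160:360],(420,420)); cv2.imwrite('pics/w15.png',cv2.resize(cv2.hconcat([a,c]),(798,342)))
E
```

```text
t 22.1 tcp [0.6843 0.1135 0.1356] yawdeg 19.2 x [-0.013  0.004 -1.   ] gap 0.49 F [ 0.1  0.1 -1.4] q [ 0.    0.73  1.31  0.    1.11 -0.33]
-> [0.516, 0.3645, 0.13, 19.3] shift [0.0088, 0.2922, -0.0766] turn -0.0025 rows>= 7.2
```

View pics/w15.png

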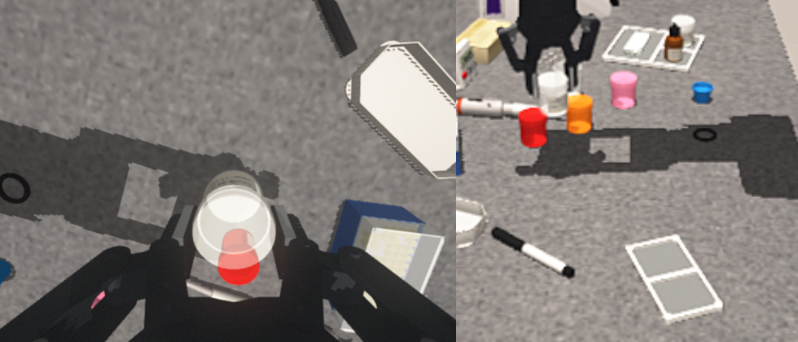

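Emit:
step_arm([
  [0,0.03,-0.01,0],
  [0,0.12,-0.03,0],
  [0,0.2,-0.077,0],
  [0,0.25,-0.077,0],
  [0,0.25,-0.077,0],
  [0,0.25,-0.077,0],
  [0,0.25,-0.077,0],
  [0,0.25,-0.077,0],
])

```text
t: 22.87
tcp_pos: [0.522, 0.3278, 0.1342]
tool_rot: [-0.117, 0.706, 0.122, 0.688]
force: [0.1, -0.2, 0.1]
finger_gap: 0.486
```

Emit:
step_arm([
  [0,0,0,0],
  [0,0,0,0],
])

```text
t: 23.03
tcp_pos: [0.5205, 0.3276, 0.1326]
tool_rot: [-0.118, 0.707, 0.122, 0.687]
force: [-0.3, -0.9, -0.8]
finger_gap: 0.492
```

```bash
python3 m.py .516 .3645 .13 19.3
python3 - <<'E'
from h import *
from station import optics
p=optics.camera_params('wrist')
im=optics.snapshot('wrist')[:,:,::-1].copy()
c,s=np.cos(np.radians(19.3)),np.sin(np.radians(19.3))
T=lambda x,y:(.527+c*x-s*y,.3324+s*x+c*y)
for x in(-.035,.035):
  for y in(-.069,.069):
    u=proj(p,[*T(x,y),.01]); cv2.circle(im,tuple(int(k) for k in u),3,(0,0,255),1)
for y in(-.034,.034):
    print(T(0,y)); u=proj(p,[*T(0,y),.004]); cv2.circle(im,tuple(int(k) for k in u),3,(0,255,0),1)
cv2.imwrite('pics/w16.png',im)
E
```

```text
t 23.03 tcp [0.5205 0.3276 0.1326] yawdeg 19.5 x [-0.03   0.001 -1.   ] gap 0.492 F [-0.3 -0.9 -0.8] q [0.37 0.64 1.53 0.01 1.   0.03]
-> [0.516, 0.3645, 0.13, 19.3] shift [0.0028, 0.0362, 0.0081] turn 0.004 rows>= 0.9
(np.float64(0.5382374893522496), np.float64(0.30031076764617015))
(np.float64(0.5157625106477505), np.float64(0.3644892323538298))
```

View pics/w16.png

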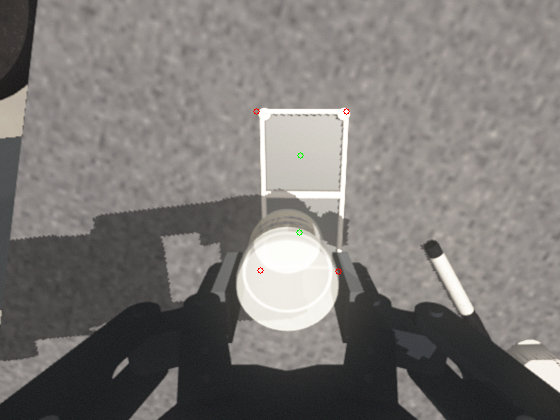

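Emit:
step_arm([
  [0,0.02,0.005,0],
  [0,0.035,0.009,0],
  [0.03,0.035,0.009,0],
  [0.06,0.035,0.009,0],
  [0.08,0.035,0.009,0],
  [0.088,0.035,0.01,0],
  [0.088,0.035,0.01,0],
])

```text
t: 23.67
tcp_pos: [0.5161, 0.3625, 0.0426]
tool_rot: [-0.117, 0.708, 0.121, 0.686]
force: [-0.2, 0.1, -0.6]
finger_gap: 0.489
```

```bash
python3 m.py .517 .363 .028 19.3
```

```text
t 23.67 tcp [0.5161 0.3625 0.0426] yawdeg 19.4 x [-0.033 -0.    -0.999] gap 0.489 F [-0.2  0.1 -0.6] q [0.43 0.79 1.52 0.02 0.86 0.08]
-> [0.517, 0.363, 0.028, 19.3] shift [0.0145, -0.0, 0.0015] turn 0.0019 rows>= 0.3
```

Emit:
step_arm([
  [0.006,0,0.001,0],
  [0.01,0,0.001,0],
  [0.012,0,0.001,0],
  [0.014,0,0.001,0],
  [0.014,0,0.001,0],
])

```text
t: 24.08
tcp_pos: [0.5168, 0.3629, 0.0289]
tool_rot: [-0.117, 0.708, 0.121, 0.686]
force: [-0.0, -0.3, -0.5]
finger_gap: 0.49
```

Emit:
step_arm([
  [0.001,0,0,0],
  [0.002,0,0,0],
  [0.002,0,0,0],
])

```text
t: 24.33
tcp_pos: [0.5171, 0.3632, 0.0277]
tool_rot: [-0.117, 0.708, 0.121, 0.686]
force: [-0.1, 0.3, 2.9]
finger_gap: 0.486
```

Emit:
step_arm([
  [0,0,0,0],
  [0,0,0,0],
  [0,0,0,0],
  [0,0,0,0],
], jaw=0.062)

```text
t: 24.67
tcp_pos: [0.517, 0.3632, 0.0276]
tool_rot: [-0.117, 0.708, 0.121, 0.686]
force: [0.6, 0.3, 0.7]
finger_gap: 0.727
```

Emit:
step_arm([
  [-0.02,0,0,0],
  [-0.05,0,0,0],
  [-0.09,0,0,0],
  [-0.12,0,0,0],
  [-0.12,0,0,0],
  [-0.12,0,0,0],
])

```text
t: 25.17
tcp_pos: [0.5221, 0.3638, 0.1499]
tool_rot: [-0.117, 0.706, 0.122, 0.688]
force: [-0.5, -0.5, -0.3]
finger_gap: 0.73
```

```bash
python3 m.py .4565 -.113 .15 0
python3 - <<'E'
from station import optics
import cv2
a=optics.snapshot('wrist')[:,:,::-1]
b=optics.snapshot('side')[:,:,::-1]
c=cv2.resize(b[210:360,210:360],(420,420)); cv2.imwrite('pics/w17.png',cv2.resize(cv2.hconcat([a,c]),(798,342)))
E
```

```text
t 25.17 tcp [0.5221 0.3638 0.1499] yawdeg 19.4 x [-0.026  0.003 -1.   ] gap 0.73 F [-0.5 -0.5 -0.3] q [0.43 0.65 1.46 0.02 1.06 0.08]
-> [0.4565, -0.113, 0.15, 0.0] shift [0.0004, -0.4279, -0.2203] turn 0.3388 rows>= 11.5
```

View pics/w17.png

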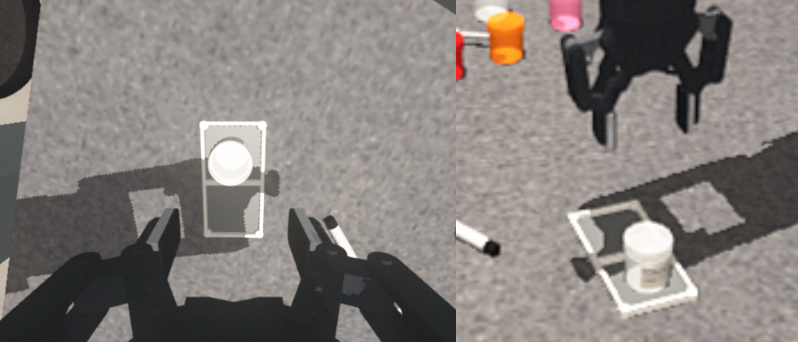

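Jar A is in tray2's +y pocket. Next is the cup.

Emit:
step_arm([
  [0,-0.03,-0.015,0],
  [0,-0.1,-0.05,0],
  [0,-0.2,-0.1,0],
  [0,-0.3,-0.16,0],
  [0,-0.4,-0.22,0],
  [0,-0.428,-0.22,0],
  [0,-0.428,-0.22,0],
  [0,-0.428,-0.22,0],
], jaw=0.055)

```text
t: 25.93
tcp_pos: [0.4727, 0.0392, 0.1467]
tool_rot: [-0.117, 0.71, 0.122, 0.684]
force: [-0.2, -0.3, 0.1]
finger_gap: 0.645
```

```bash
python3 m.py .4565 -.113 .14 19.3
```

```text
t 25.93 tcp [0.4727 0.0392 0.1467] yawdeg 19.4 x [-0.037  0.    -0.999] gap 0.645 F [-0.2 -0.3  0.1] q [-0.15  0.48  1.86 -0.01  0.84 -0.48]
-> [0.4565, -0.113, 0.14, 19.3] shift [0.0073, -0.1383, -0.0656] turn 0.0024 rows>= 3.7
```

Emit:
step_arm([
  [0,-0.03,-0.015,0],
  [0,-0.07,-0.033,0],
  [0,-0.1,-0.05,0],
  [0,-0.128,-0.066,0],
  [0,-0.128,-0.066,0],
  [0,-0.128,-0.066,0],
])

```text
t: 26.43
tcp_pos: [0.4518, -0.1046, 0.146]
tool_rot: [-0.115, 0.711, 0.121, 0.683]
force: [-0.2, 0.4, -0.9]
finger_gap: 0.641
```

Emit:
step_arm([
  [0,0,0,0],
  [0,0,0,0],
])

```text
t: 26.6
tcp_pos: [0.4508, -0.1032, 0.145]
tool_rot: [-0.114, 0.712, 0.122, 0.682]
force: [-0.1, 0.6, -0.2]
finger_gap: 0.642
```

```bash
python3 m.py .4565 -.113 .006 19.3
python3 - <<'E'
from h import *
from station import optics
p=optics.camera_params('wrist')
im=optics.snapshot('wrist')[:,:,::-1].copy()
hs=cv2.cvtColor(im,cv2.COLOR_BGR2HSV); m=((hs[...,0]>90)&(hs[...,0]<125)&(hs[...,1]>120)).astype('u1')
cs,_=cv2.findContours(m,0,2); c=max(cs,key=cv2.contourArea); print(cv2.minAreaRect(c),cv2.boundingRect(c),ray(p,*cv2.minAreaRect(c)[0],.024))
u=proj(p,[.4565,-.113,.026]); cv2.circle(im,tuple(int(k) for k in u),3,(0,0,255),1)
cv2.imwrite('pics/w18.png',im)
E
```

```text
t 26.6 tcp [ 0.4508 -0.1032  0.145 ] yawdeg 19.3 x [-0.043  0.004 -0.999] gap 0.642 F [-0.1  0.6 -0.2] q [-0.46  0.47  1.89 -0.02  0.83 -0.78]
-> [0.4565, -0.113, 0.006, 19.3] shift [0.1386, -0.0136, 0.0076] turn -0.0006 rows>= 3.3
((296.0, 213.5), (39.0, 40.0), 90.0) (276, 194, 41, 40) [ 0.45704149 -0.11261406  0.024     ]
```

View pics/w18.png

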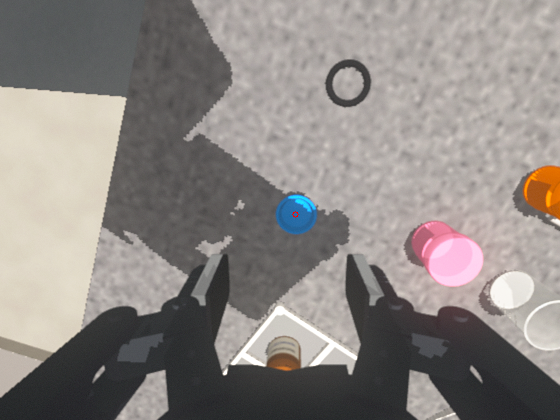

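Emit:
step_arm([
  [0.02,-0.008,0.003,0],
  [0.05,-0.0135,0.008,0],
  [0.08,-0.0135,0.008,0],
  [0.11,-0.0135,0.008,0],
  [0.125,-0.0135,0.008,0],
  [0.125,-0.0135,0.008,0],
  [0.125,-0.0135,0.008,0],
])

```text
t: 27.23
tcp_pos: [0.4574, -0.1114, 0.0193]
tool_rot: [-0.115, 0.712, 0.123, 0.682]
force: [-0.0, 0.4, 0.6]
finger_gap: 0.645
```

```bash
python3 m.py .457 -.113 .0085 19.3
```

```text
t 27.23 tcp [ 0.4574 -0.1114  0.0193] yawdeg 19.4 x [-0.044  0.004 -0.999] gap 0.645 F [-0.   0.4  0.6] q [-0.47  0.72  1.93 -0.03  0.53 -0.78]
-> [0.457, -0.113, 0.0085, 19.3] shift [0.0108, -0.0016, -0.0005] turn 0.0021 rows>= 0.3
```

Emit:
step_arm([
  [0.006,-0.001,0,0],
  [0.011,-0.001,0,0],
  [0.011,-0.001,0,0],
])

```text
t: 27.48
tcp_pos: [0.4576, -0.1122, 0.0085]
tool_rot: [-0.115, 0.712, 0.123, 0.682]
force: [0.3, -0.0, -0.6]
finger_gap: 0.641
```

Emit:
step_arm([
  [0,0,0,0],
  [0,0,0,0],
  [0,0,0,0],
  [0,0,0,0],
  [0,0,0,0],
], jaw=0.025, grip_force=25)

```text
t: 27.9
tcp_pos: [0.4581, -0.1123, 0.0092]
tool_rot: [-0.116, 0.711, 0.123, 0.682]
force: [0.2, 0.6, 6.1]
finger_gap: 0.375
```

Emit:
step_arm([
  [-0.01,0,0,0],
  [-0.03,0,0,0],
  [-0.06,0,0,0],
  [-0.09,0,0,0],
  [-0.12,0,0,0],
  [-0.12,0,0,0],
  [-0.12,0,0,0],
])

```text
t: 28.48
tcp_pos: [0.4643, -0.1133, 0.1312]
tool_rot: [-0.117, 0.71, 0.122, 0.684]
force: [0.5, 0.5, 0.0]
finger_gap: 0.369
```

```bash
python3 m.py .5382 .3003 .13 19.3
python3 - <<'E'
from station import optics
import cv2
a=optics.snapshot('wrist')[:,:,::-1]
b=optics.snapshot('side')[:,:,::-1]
c=cv2.resize(b[130:280,210:360],(420,420)); cv2.imwrite('pics/w19.png',cv2.resize(cv2.hconcat([a,c]),(798,342)))
E
```

```text
t 28.48 tcp [ 0.4643 -0.1133  0.1312] yawdeg 19.4 x [-0.038  0.001 -0.999] gap 0.369 F [0.5 0.5 0. ] q [-0.46  0.51  1.87 -0.02  0.8  -0.79]
-> [0.5382, 0.3003, 0.13, 19.3] shift [-0.0012, 0.3655, 0.2072] turn 0.0022 rows>= 10.1
```

View pics/w19.png

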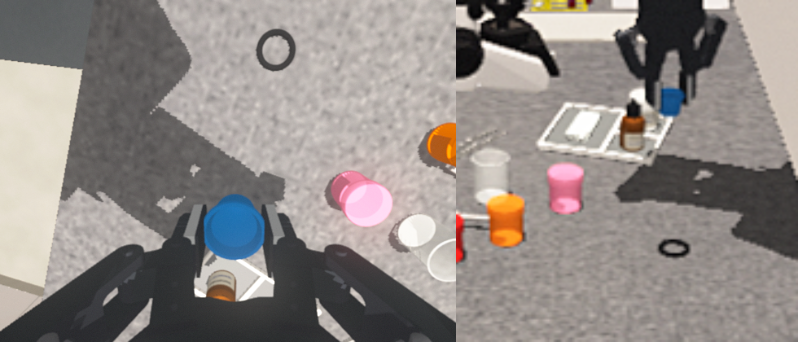

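Emit:
step_arm([
  [0,0.03,0.015,0],
  [0,0.08,0.045,0],
  [0,0.16,0.09,0],
  [0,0.25,0.14,0],
  [0,0.34,0.2,0],
  [0,0.365,0.208,0],
  [0,0.365,0.208,0],
  [0,0.365,0.208,0],
])

```text
t: 29.25
tcp_pos: [0.519, 0.2092, 0.1257]
tool_rot: [-0.115, 0.713, 0.123, 0.681]
force: [0.8, -1.3, -0.7]
finger_gap: 0.376
```

```bash
python3 m.py .539 .2995 .12 19.3
```

```text
t 29.25 tcp [0.519  0.2092 0.1257] yawdeg 19.4 x [-0.047  0.003 -0.999] gap 0.376 F [ 0.8 -1.3 -0.7] q [ 0.18  0.6   1.66  0.01  0.93 -0.17]
-> [0.539, 0.2995, 0.12, 19.3] shift [0.005, 0.0784, 0.0491] turn 0.0024 rows>= 2.2
```

Emit:
step_arm([
  [0,0.03,0.02,0],
  [0,0.06,0.04,0],
  [0,0.078,0.048,0],
  [0,0.078,0.048,0],
  [0,0.078,0.048,0],
  [0,0.078,0.048,0],
])

```text
t: 29.75
tcp_pos: [0.5369, 0.2977, 0.1234]
tool_rot: [-0.116, 0.714, 0.123, 0.679]
force: [-0.1, -0.2, 0.2]
finger_gap: 0.38
```

```bash
python3 m.py .5395 .2995 .03 19.3;  python3 - <<'E'
from station import optics
import cv2
a=optics.snapshot('wrist')[:,:,::-1]
cv2.imwrite('pics/w20.png',a)
E
```

```text
t 29.75 tcp [0.5369 0.2977 0.1234] yawdeg 19.4 x [-0.051  0.001 -0.999] gap 0.38 F [-0.1 -0.2  0.2] q [ 0.32  0.66  1.52  0.02  1.01 -0.03]
-> [0.5395, 0.2995, 0.03, 19.3] shift [0.0931, -0.0008, 0.0075] turn 0.0025 rows>= 2.2
```

View pics/w20.png

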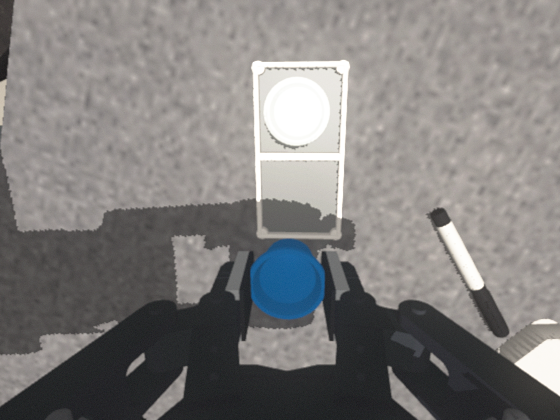

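Emit:
step_arm([
  [0.03,-0.001,0.003,0],
  [0.06,-0.001,0.005,0],
  [0.085,-0.001,0.007,0],
  [0.098,-0.001,0.008,0],
  [0.098,-0.001,0.008,0],
  [0.098,-0.001,0.008,0],
])

```text
t: 30.3
tcp_pos: [0.5401, 0.2981, 0.0252]
tool_rot: [-0.115, 0.715, 0.122, 0.679]
force: [-0.6, -0.1, -0.2]
finger_gap: 0.376
```

```bash
python3 m.py .539 .2995 .0135 19.3
```

```text
t 30.3 tcp [0.5401 0.2981 0.0252] yawdeg 19.3 x [-0.052  0.001 -0.999] gap 0.376 F [-0.6 -0.1 -0.2] q [ 0.32  0.81  1.55  0.02  0.83 -0.04]
-> [0.539, 0.2995, 0.0135, 19.3] shift [0.0118, 0.0014, -0.0] turn 0.0001 rows>= 0.3
```

Emit:
step_arm([
  [0.004,0.001,0,0],
  [0.007,0.001,0,0],
  [0.01,0.001,0,0],
  [0.0115,0.001,0,0],
  [0.0115,0.001,0,0],
])

```text
t: 30.72
tcp_pos: [0.5391, 0.2992, 0.014]
tool_rot: [-0.115, 0.715, 0.122, 0.679]
force: [-0.7, -0.6, -0.6]
finger_gap: 0.377
```

Emit:
step_arm([
  [0.001,0,0,0],
  [0.0015,0,0,0],
  [0.0015,0,0,0],
])

```text
t: 30.97
tcp_pos: [0.5392, 0.2993, 0.0133]
tool_rot: [-0.115, 0.715, 0.122, 0.679]
force: [-0.8, -0.6, 3.9]
finger_gap: 0.372
```

Emit:
step_arm([
  [0,0,0,0],
  [0,0,0,0],
  [0,0,0,0],
  [0,0,0,0],
], jaw=0.047)

```text
t: 31.3
tcp_pos: [0.5392, 0.2993, 0.0131]
tool_rot: [-0.115, 0.715, 0.122, 0.679]
force: [-0.8, -0.4, 0.3]
finger_gap: 0.55
```

Emit:
step_arm([
  [-0.01,0,0,0],
  [-0.03,0,0,0],
  [-0.06,0,0,0],
  [-0.1,0,0,0],
  [-0.14,0,0,0],
  [-0.14,0,0,0],
  [-0.14,0,0,0],
])

```text
t: 31.88
tcp_pos: [0.5485, 0.2999, 0.1568]
tool_rot: [-0.115, 0.712, 0.122, 0.682]
force: [-1.0, 0.3, -0.2]
finger_gap: 0.551
```

```bash
python3 m.py .4 .0 .3 0
python3 - <<'E'
from station import optics
import cv2
a=optics.snapshot('wrist')[:,:,::-1]
b=optics.snapshot('side')[:,:,::-1]
c=cv2.resize(b[160:360,180:380],(420,420),interpolation=cv2.INTER_CUBIC); cv2.imwrite('pics/w21.png',cv2.resize(cv2.hconcat([a,c]),(798,342)))
t=optics.snapshot('top')[:,:,::-1]; cv2.imwrite('pics/t1.png',cv2.resize(t[140:290,120:430],(796,385),interpolation=cv2.INTER_CUBIC))
E
```

```text
t 31.88 tcp [0.5485 0.2999 0.1568] yawdeg 19.3 x [-0.044  0.003 -0.999] gap 0.551 F [-1.   0.3 -0.2] q [ 0.31  0.63  1.47  0.02  1.08 -0.03]
-> [0.4, 0.0, 0.3, 0.0] shift [-0.1376, -0.2314, -0.245] turn 0.3374 rows>= 8.7
```

View pics/w21.png

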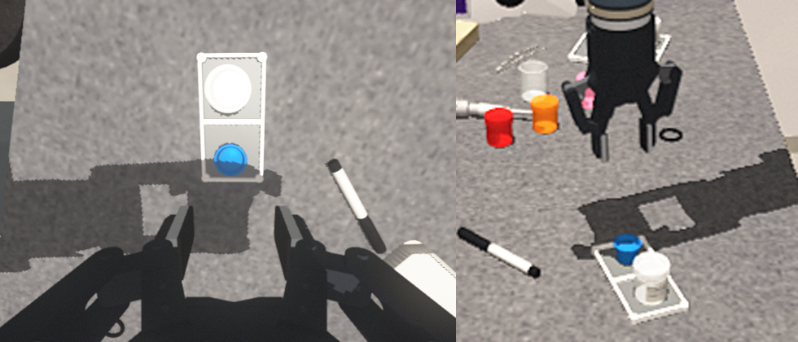

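View pics/t1.png

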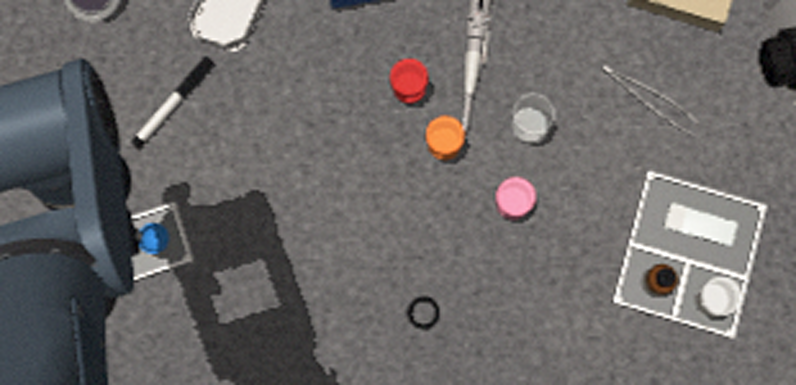

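Emit:
step_arm([
  [-0.03,-0.02,-0.02,0.03],
  [-0.1,-0.1,-0.1,0.15],
  [-0.137,-0.231,-0.245,0.337],
  [-0.137,-0.231,-0.245,0.337],
  [-0.137,-0.231,-0.245,0.337],
  [-0.137,-0.231,-0.245,0.337],
  [-0.137,-0.231,-0.245,0.337],
  [-0.137,-0.231,-0.245,0.337],
])

```text
t: 32.7
tcp_pos: [0.4109, 0.0291, 0.2844]
tool_rot: [0.0, 0.727, 0.0, 0.686]
force: [-0.0, -0.7, 0.8]
finger_gap: 0.547
```

Emit:
step_arm([
  [0,0,0,0],
  [0,0,0,0],
  [0,0,0,0],
])

```text
t: 32.95
tcp_pos: [0.4104, 0.0293, 0.2833]
tool_rot: [0.001, 0.728, 0.0, 0.685]
force: [-0.3, -0.4, 0.1]
finger_gap: 0.55
```

```bash
python3 m.py
python3 - <<'E'
from h import *
from station import optics
pt=optics.camera_params('top');ps=optics.camera_params('side')
t=optics.snapshot('top')[:,:,::-1].copy(); b=optics.snapshot('side')[:,:,::-1].copy()
hs=cv2.cvtColor(t,cv2.COLOR_BGR2HSV)
m=((hs[...,0]>90)&(hs[...,0]<125)&(hs[...,1]>120)).astype('u1'); m[:,:150]=0;m[:220]=0;m[260:]=0;m[:,200:]=0
cs,_=cv2.findContours(m,0,2); c=max(cs,key=cv2.contourArea); w=ray(pt,*cv2.minAreaRect(c)[0],.03); 
a=np.radians(19.3); d=w[:2]-[.527,.3324]; print('cup',w.round(4),'in tray2',np.round([np.cos(a)*d[0]+np.sin(a)*d[1],-np.sin(a)*d[0]+np.cos(a)*d[1]],4))
A=cv2.resize(t[195:285,130:210],(400,450),interpolation=cv2.INTER_CUBIC);B=cv2.resize(t[195:285,350:430],(400,450),interpolation=cv2.INTER_CUBIC)
cv2.imwrite('pics/f1.png',cv2.hconcat([A,B]))
A=cv2.resize(b[280:360,240:320],(400,400),interpolation=cv2.INTER_CUBIC);B=cv2.resize(b[150:230,230:310],(400,400),interpolation=cv2.INTER_CUBIC)
cv2.imwrite('pics/f2.png',cv2.hconcat([A,B]))
E
```

```text
t 32.95 tcp [0.4104 0.0293 0.2833] yawdeg -0.0 x [-0.061  0.002 -0.998] gap 0.55 F [-0.3 -0.4  0.1] q [-0.19  0.19  1.83 -0.01  1.18 -0.19]
cup [0.5384 0.2958 0.03  ] in tray2 [-0.0013 -0.0383]
```

View pics/f1.png

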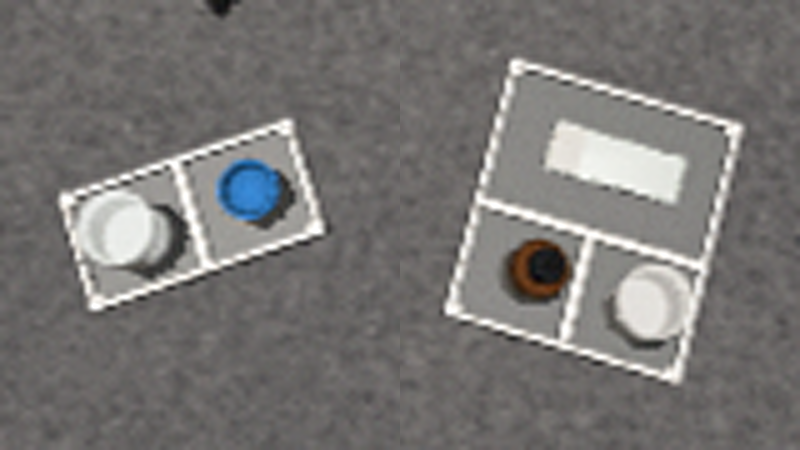

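View pics/f2.png

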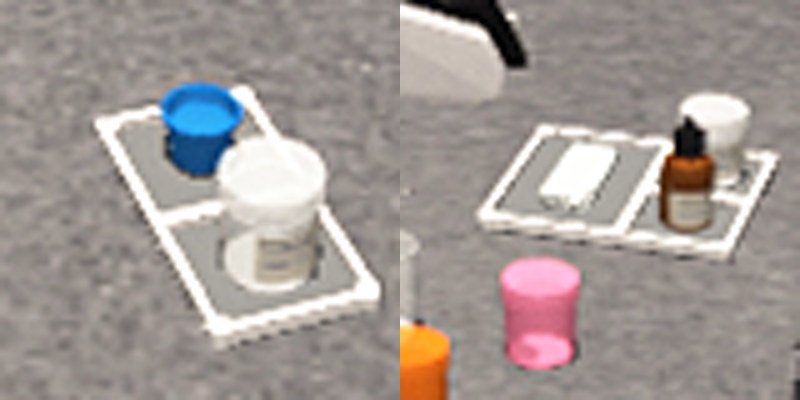

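```bash
python3 -c "
from station import manip; print(manip.sign_off())"
```

```text
the job is handed in; nothing more can be done
None
```

Both kits are made up and the job is handed in at about 33 s of the 120 s allowed.

- **Three-pocket tray:** one jar in the −y small pocket, the short brown bottle in the +y small pocket, and the slides flat in the large pocket.
- **Two-pocket tray:** the other jar in the +y pocket and the blue cup in the −y pocket.

**Last checks:** the final top and side pictures show everything upright or flat, inside its pocket and clear of the ribs. At each release I lowered until the wrist felt light contact with the floor (about 1.5 to 10 N). The arm ended clear at z ≈ 0.28 m, and I never went near the beaker or the look-alikes.

**Small disagreements:**
- **Tool tilt:** it drifted to about 3° over the run. It was similar at each pick and its placing, and the pieces stand level in the pictures.
- **Cup position:** the top view put the cup about 4 mm off the pocket centre, while the arm's own reading put it within about 1–2 mm. Either way it is clear of the walls.

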